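# Clamp up a glued pot stand

### The arm

A 7-joint arm with a two-finger parallel gripper is mounted at the origin on the work surface. World frame = base frame: x ahead of the robot, y to its left, z up, the work surface at z = 0. Lengths are in m, angles in rad, forces in N, time in s.
With the tool pointing down it reaches from about 0.425 to 0.875 m from the base axis. Payload 4.7 kg.
Tool frame: the origin (TCP) lies midway between the tips of the shut fingers; the grasp point (between the pads) lies manip.tcp_to_grasp behind it (manip.tcp_to_grasp is the distance from the TCP to the grasp point, in m); z points along the fingers, y is the line along which they close (so a half turn about z gives the same grasp; the last joint's range is limited). The gripper opens to 87 mm and grips with 3 to 60 N. Pads are 19 mm wide; open, the fingers measure 117 mm over their backs; the gripper's body (75 mm by 190 mm) begins 51 mm behind the grasp point.
Start: joints at [1.35, 0.321, -0.07, 1.45, 0.023, 1.371, -0.057], TCP at [0.151, -0.632, 0.223] pointing down, gripper open.
Joint ranges: [-2.86, 2.86], [-0.3, 2.09], [-1.38, 1.24], [0.06, 2.45], [-1.56, 4.7], [0.09, 2.05], [-2.69, 2.69]. Speed limits (rad/s): [2.57, 2.57, 3.14, 3.14, 3.14, 3.14, 3.14].

### API

Orientations are given as a rotation vector (axis times angle).
In Python, from station import monitor, optics, workorder, manip gives the robot as it stands.
- The arm moves only by the tool jog_arm, never from a script. Its arguments are lists of equal length, an entry for each row: "travel": the shift along the tool's x, y, z normalised to -1 to 1, where 1 is 0.15 m, a list of three; "angular": the turn, a rotation vector about the tool's x, y, z normalised to -1 to 1, where 1 is 90 degrees, a list of three; "hand": the closure, from 0 (fully open) to 1 (shut). A call has 1 to 10 rows; each row is the pose to reach, as a shift and turn from the pose commanded when the call began, along the tool's axes at that moment; what a row does not reach only later rows make up. A row lasts 1/8 s, in which the tool goes at most 62.5 mm and 10.7 degrees, less where a joint would pass 70% of its speed; a pose out of reach is approached as far as the arm can. A call with a number of a shift or a turn outside -1 to 1 is refused whole. A call with a gripper value outside its range is refused whole. The fingers move at their own pace and stop on an object; the grip force is fixed at half the most. Time passes only in rows, so rows that repeat a pose let the fingers close. It gives the time, the measured TCP pose, the force, the opening and the grip force at its end, in the units of the state.
- monitor.read_state(): the state, without advancing time (a new reading comes with each control period).
- optics.get_image(name): name is "scene" or "top"; returns the picture (400x640x3 uint8, red, green, blue); there is no depth.
- optics.camera_model(name): a dict with "camera_matrix" (3x3 intrinsics, pixels), "k1" (the pictures are not rectified: a ray, as slopes to the right and down, at radius r is drawn at 1 + k1 r^2 times it, then the intrinsics apply), "position" and "orientation" of the camera in the world. Camera axes: x right, y up, looking along -z (the intrinsics and any distortion apply to the point x, -y, -z); pixel columns grow to the right and rows downward; lengths in m; the calibration is good to about 2 mm. A picture is of the moment at which its call begins. camera_model takes no time and is no camera call.
- workorder.hand_in(): hands the job in; it is judged then, once.
The state is a dict: "t": time; "joint_positions": joint angles; "qvel": joint speeds; "joint_efforts": joint torques, N m; "position": TCP position; "eef_rot": TCP orientation; "contact_force": force on the tool from outside, world axes, zero at the start; "ft_torque": the same for the moment, N m; "gripper_width": finger opening in m; "gripper_force": force on a finger pad.
Only numpy, scipy, OpenCV 4.12 (cv2) and the standard library are available. Lean on these libraries where they do the work, as an engineer would, in place of code of your own. Each camera call takes 0.05 s, during which the arm holds its last target. There are 200 camera calls.

### The job

The short oak bars have just been brushed with glue to make a pot stand: lay them all flat on the clamp's bed, side by side in one straight row across the middle, their long faces together and facing the jaws, and crank the clamp until the jaws grip the row tight. After that turn the kitchen timer to the two-dot mark. Also tidy the glue tub (upright) and the brush into the empty grey tray, and leave the other kitchen things where they are.

Things in the scene. Friction and masses are not known exactly. Their poses are not given: they have to be found in the camera images.
- clamp: Gluing clamp, fixed (all lengths in mm). Origin: on the worktop under its middle. y runs along the screw, from crank to fixed jaw; x across. Beech bed 84 wide, flat top at z = 35, y = -133 to 102. Above it stand only the jaws and, at y = -115 to -133, a nut block 50 wide, top at 99.
- fixed_jaw: The clamp's fixed dark steel jaw, 84 wide, 25 thick, top 95 above the worktop. Origin: middle of the lower edge of its gripping face, 35 above the worktop, at clamp y = +60. Axes as the clamp's.
- jaw: The clamp's sliding dark steel jaw, 84 wide, 20 thick, top 94 above the worktop. Origin: middle of the lower edge of its gripping face, 35 above the worktop; it slides along clamp y, from -76 (crank at 0) towards the fixed jaw. A rubber buffer behind it gives 1 for each 20 N, so it lags the screw once it presses on the work. At the start the jaws stand 120 to 136 apart. Axes as the clamp's.
- crank (a joint): Angle (rad) of the clamp's crank, axis = clamp +y, 75 above the worktop. 0: handle straight up; growing takes it towards clamp +x, then down (clockwise seen from the crank end), closing the jaw 20 a turn. Starts at 0.3 to 4.5; turn as often as needed. Takes 0.1 N m (2.6 N at the handle), far more once tight; stays where left and keeps the pressure.
- crank_knob (a point): Middle of the crank's beech handle: a freely spinning cylinder, 18 diameter, 42 long, parallel to clamp y, 38 from the screw axis. It can be pinched from above, fingers closing along clamp x, and led round with the tool kept pointing down. Crank arm and hub lie 21 to 35 from this point towards the clamp. It travels along clamp +y with the jaw.
- crank_hub (a point): Point on the screw axis, centre of the circle that crank_knob runs on; moves with the jaw.
- block0: Square oak bar 64 long (x), 27 thick (y) and 27 tall (z), lying on the worktop; about 35 g. Origin: its centre. Either pair of its long faces may go against the jaws. Two to four of these alike bars are there at a start; absent ones read None.
- block1: Square oak bar 64 long (x), 27 thick (y) and 27 tall (z), lying on the worktop; about 35 g. Origin: its centre. Either pair of its long faces may go against the jaws. Two to four of these alike bars are there at a start; absent ones read None.
- block2: Square oak bar 64 long (x), 27 thick (y) and 27 tall (z), lying on the worktop; about 35 g. Origin: its centre. Either pair of its long faces may go against the jaws. Two to four of these alike bars are there at a start; absent ones read None.
- block3: Square oak bar 64 long (x), 27 thick (y) and 27 tall (z), lying on the worktop; about 35 g. Origin: its centre. Either pair of its long faces may go against the jaws. Two to four of these alike bars are there at a start; absent ones read None.
- timer: Round white kitchen timer, radius 58, 38 tall, fixed to the worktop. Origin: centre of its underside. On its top, round the dial, are four marks 45 from the centre: a dash in the direction of its +y axis, then clockwise seen from above, 0.7 rad apart, one dot, two dots, three dots.
- dial (a joint): Angle (rad) of the timer's dial: 0 its pointer at the dash (start), 0.7 one dot, 1.4 two dots, 2.1 three dots (stops just past both ends). Grows clockwise seen from above. It clicks: it snaps to the nearest mark when let go, and takes up to about 0.06 N m.
- dial_grip (a point): Middle of the dial's black bar grip, on the dial's vertical axis, 59 above the worktop: bar 60 long, 14 wide, standing on a disc of radius 34, from 47 to 71 above the worktop. Its length lies along this point's y axis, its white pointer end at +y.
- glue: White glue tub with a grey lid, radius 30, 55 tall, 160 g, standing. Origin: centre of its underside.
- brush: Glue brush lying flat, 110 long along x: beech handle 16 wide, 16 thick from x = -55 to +15, steel ferrule 30 wide, 14 thick and black bristles to +55. Origin: on the underside, middle of its length. 35 g.
- tray: Grey open tray, fixed: 110 (x) by 240 (y) outside, 25 tall, walls and floor 5. Origin: centre of its underside. Empty at the start.
- mug: Blue ceramic mug, radius 40, 90 tall, a bystander that must be left where it is. Origin: centre of its underside.
- tumbler: Clear glass tumbler, radius 38, 80 tall, a bystander that must be left where it is. Origin: centre of its underside.
- pepper: Dark wooden pepper mill, radius 28, 150 tall, a bystander that must be left where it is. Origin: centre of its underside.
- jar: Amber glass jar with a steel lid, radius 30, 75 tall, a bystander that must be left where it is. Origin: centre of its underside.
- spatula: Beech spatula lying flat, about 275 long, 55 wide, 10 thick, a bystander that must be left where it is. Origin: centre of its underside.
- apple: Red apple, radius 37, 62 tall, a bystander that must be left where it is. Origin: centre of its underside.
Mind the look-alikes: they are no part of the job. Leave any yellow look-alike of the block1 alone. Leave any green look-alike of the brush alone.

How it is judged:
On the way, in this order (a step that is already met when the one before it is completed fails the run):
1. all the bars that are there lie in a row on the clamp's bed, squeezed between the two jaws (contact force between each of jaw, fixed_jaw and anything else above 4 N and x of block0 in the frame of clamp between -0.014 and 0.014 m and y of block0 in the frame of clamp between -0.062 and 0.052 m and z of block0 in the frame of clamp between 0.0425 and 0.052 m and angle between the x axis of each of block0, block1, block2, block3 and the x axis of clamp, either way round below 0.15 rad and x of block1 in the frame of clamp between -0.014 and 0.014 m and y of block1 in the frame of clamp between -0.062 and 0.052 m and z of block1 in the frame of clamp between 0.0425 and 0.052 m and x of block2 in the frame of clamp between -0.014 and 0.014 m and y of block2 in the frame of clamp between -0.062 and 0.052 m and z of block2 in the frame of clamp between 0.0425 and 0.052 m and x of block3 in the frame of clamp between -0.014 and 0.014 m and y of block3 in the frame of clamp between -0.062 and 0.052 m and z of block3 in the frame of clamp between 0.0425 and 0.052 m), for 0.3 s.
2. then the timer dial is turned to the two-dot mark (value of joint dial between 1.2 and 1.6 rad), for 0.3 s.
At the end, for the whole second after the job is handed in: Every bar present lies on the clamp bed, square to the jaws within 0.15 rad, within 14 mm of the centre line, both jaws pressing with over 4 N; dial at 1.4 +- 0.2 rad; glue tub upright and brush lying in the tray, at rest (all of step 1 and all of step 2 and x of glue in the frame of tray between -0.05 and 0.05 m and y of glue in the frame of tray between -0.11 and 0.11 m and z of glue in the frame of tray below 0.015 m and angle between glue's own z axis and vertical below 0.15 rad and linear speed of each of glue, brush below 0.03 m/s and x of brush in the frame of tray between -0.055 and 0.055 m and y of brush in the frame of tray between -0.12 and 0.12 m and z of brush in the frame of tray below 0.025 m); the robot touches nothing.
It fails at once if the mug, tumbler, pepper mill, jar, spatula or apple is moved by more than 30 mm (distance of any of mug, tumbler, pepper, jar, spatula, apple from where it was at the start of the episode above 0.03 m).
Of block0, block1, block2, block3 only 2 to 4 are there at a start; the rules pass over those that are not, and their reading is None.
At some moment in a run one of glue, brush may be knocked a few centimetres aside while the robot is not near it.
Once in a run the grip may slacken for a moment while it holds something.
It also fails if it takes over 205 s, if anything falls off the work surface, if the arm or the gripper's body presses on something with over 40 N, if the wrist force passes 120 N, or if a joint passes its speed limit or range.

## Working session

There is one attempt and no reset: what is moved stays moved. The work goes in short steps, Python scripts to look and compute and a tool call to move; the robot and the scene stay as the last step left them, time stands still between calls to the robot, and variables do not carry over. Pictures are saved under pics/ and viewed, at most 14 in all, crops included, and the job is handed in when it is done.

Besides the shell and the picture viewer there is one more tool, called after "Emit:" as name(argument=value, ...) on one line, values as JSON. jog_arm: Moves the arm, as the interface text tells. Its arguments: {"type":"object","properties":{"travel":{"type":"array","items":{"type":"array","items":{"type":"number","minimum":-1,"maximum":1}}},"angular":{"type":"array","items":{"type":"array","items":{"type":"number","minimum":-1,"maximum":1}}},"hand":{"type":"array","items":{"type":"number"}}},"required":["travel","angular","hand"]}

```bash
ls; mkdir -p pics; python3 - <<'E'
from station import monitor, optics, workorder, manip
import cv2
print(monitor.read_state()); print(manip.tcp_to_grasp)
for n in("scene","top"):
    print(optics.camera_model(n)); cv2.imwrite(f"pics/{n}0.png",optics.get_image(n)[:,:,::-1])
E
```

```text
pics
{'t': 0.0, 'joint_positions': array([ 1.35009805,  0.32182369, -0.07007658,  1.45171181,  0.02258975,
        1.37078226, -0.0569011 ]), 'qvel': array([-0.00077677, -0.00066504,  0.00106153, -0.00126038, -0.00043345,
        0.00125791,  0.00051576]), 'joint_efforts': array([ 2.00162447e-05, -4.91295218e+01, -4.04400984e-01, -3.12524092e+01,
       -6.40396331e-02,  4.37348220e-02,  2.22692161e-04]), 'position': array([ 0.15103821, -0.63162553,  0.22144252]), 'eef_rot': array([-3.11806525e+00, -3.67781641e-01,  4.99691049e-04]), 'contact_force': array([ 0.08534061, -0.18926329,  0.45577945]), 'ft_torque': array([ 0.04714835, -0.0149916 , -0.03814079]), 'gripper_force': 0.0, 'gripper_width': 0.08695267777984261}
0.0187
{'camera_matrix': array([[366.19793029,   0.        , 315.02748736],
       [  0.        , 366.19793029, 196.23581333],
       [  0.        ,   0.        ,   1.        ]]), 'k1': -0.04583305902147294, 'position': array([1.21703197, 0.65526856, 0.76935276]), 'orientation': array([0.46809146, 1.07416129, 2.08964511])}
{'camera_matrix': array([[482.15878351,   0.        , 316.91851611],
       [  0.        , 482.15878351, 200.13954115],
       [  0.        ,   0.        ,   1.        ]]), 'k1': -0.11836706920004643, 'position': array([0.25810564, 0.06422912, 1.53438533]), 'orientation': array([ 0.14393917, -0.15424619, -1.5938653 ])}
```

View pics/scene0.png

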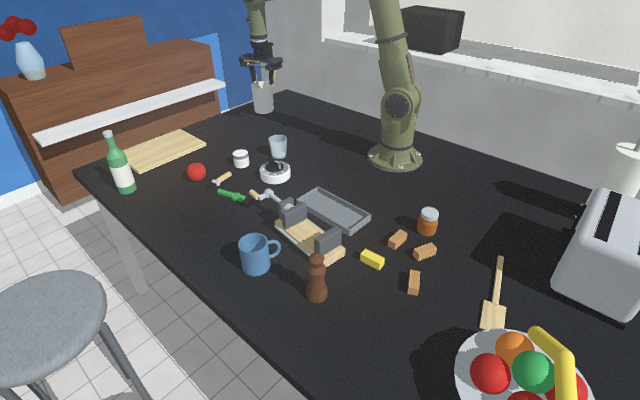

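View pics/top0.png

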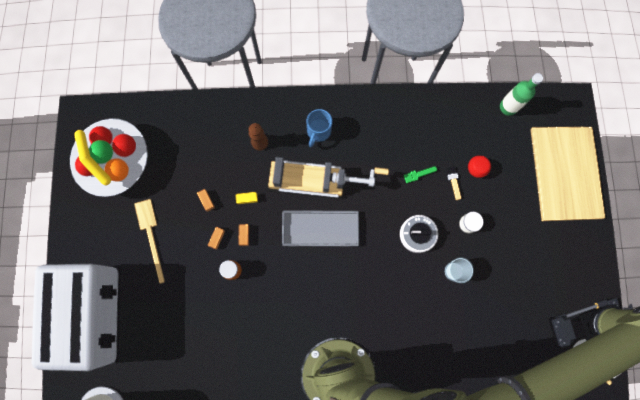

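Scene view: three oak bars at (398,239), (425,252) and (414,282), with a yellow look-alike at (372,259). Top view:
- **Oak bars:** (206,200), (216,238) and (244,235). The yellow one at (246,198) is the decoy.
- **Brush:** the beech one at (456,187) fits the description. The green one at (420,174) is the decoy.
- **Glue:** tub at (471,222).
- **Timer:** (419,233).
- **Clamp:** (306,177), crank handle about (381,171).
- **Tray:** (320,228).

I'll confirm these in an enlarged crop.

```bash
cat > h.py <<'E'
import numpy as np, cv2
from scipy.spatial.transform import Rotation as R
from station import monitor, optics, workorder, manip
def ray(n,px):
    m=optics.camera_model(n); K=m["camera_matrix"]
    p=np.asarray(px,float).reshape(-1,1,2)
    u=cv2.undistortPoints(p,K,np.array([m["k1"],0,0,0.]),None,None,None).reshape(-1,2)
    # model: drawn = ray*(1+k1 r^2): matches OpenCV
    d=np.c_[u[:,0],-u[:,1],-np.ones(len(u))]
    return m["position"],R.from_rotvec(m["orientation"]).apply(d)
def plane(n,px,z):
    o,d=ray(n,px); return o+d*((z-o[2])/d[:,2])[:,None]
def tri(p_top,p_scene):
    out=[]
    for a,b in zip(np.reshape(p_top,(-1,2)),np.reshape(p_scene,(-1,2))):
        (o1,d1),(o2,d2)=ray("top",a),ray("scene",b)
        d1,d2=d1[0],d2[0]
        s=np.linalg.lstsq(np.c_[d1,-d2],o2-o1,rcond=None)[0]
        q1,q2=o1+s[0]*d1,o2+s[1]*d2
        out.append(np.r_[(q1+q2)/2,np.linalg.norm(q1-q2)])
    return np.array(out)
def proj(n,P):
    m=optics.camera_model(n); Q=R.from_rotvec(m["orientation"]).inv().apply(np.reshape(P,(-1,3))-m["position"])
    u=Q[:,:2]/-Q[:,2:]*[1,-1]; u=u*(1+m["k1"]*(u**2).sum(1))[:,None]
    K=m["camera_matrix"]; return u*K[0,0]+K[:2,2]
def img(n): return optics.get_image(n)[:,:,::-1].copy()
def blobs(im,lo,hi,box,amin=20):
    x0,y0,x1,y1=box; m=cv2.inRange(cv2.cvtColor(im[y0:y1,x0:x1],cv2.COLOR_BGR2HSV),np.array(lo),np.array(hi))
    c,_=cv2.findContours(m,cv2.RETR_EXTERNAL,cv2.CHAIN_APPROX_NONE)
    return [k+[x0,y0] for k in c if cv2.contourArea(k)>=amin]
E
python3 - <<'E'
from h import *
t=cv2.imread("pics/top0.png");s=cv2.imread("pics/scene0.png")
cv2.imwrite("pics/tc.png",cv2.resize(t[150:285,190:350],None,fx=5,fy=4.4,interpolation=2) if 0 else cv2.resize(t[150:260,190:350],None,fx=5,fy=5,interpolation=2))
cv2.imwrite("pics/tc2.png",cv2.resize(t[150:260,340:500],None,fx=5,fy=5,interpolation=2))
cv2.imwrite("pics/sc.png",cv2.resize(s[140:300,205:445],None,fx=3.3,fy=3.3,interpolation=2))
E
```

```text
(no output)
```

View pics/tc.png

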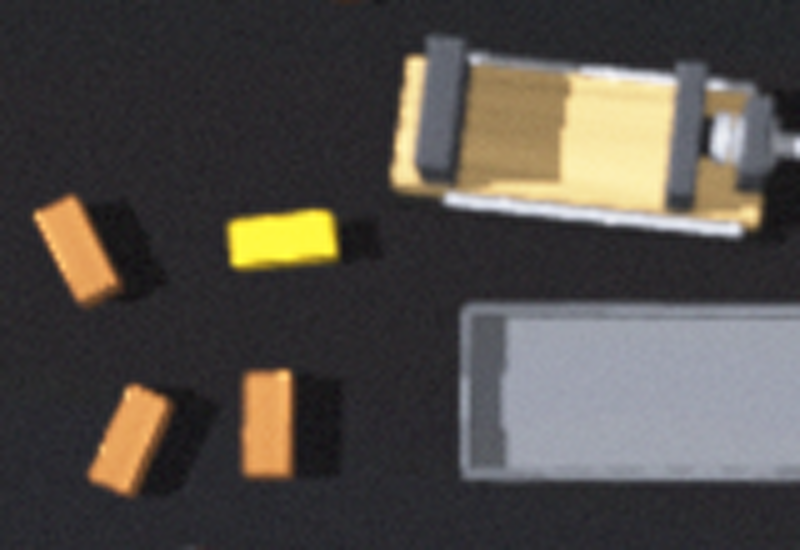

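View pics/tc2.png

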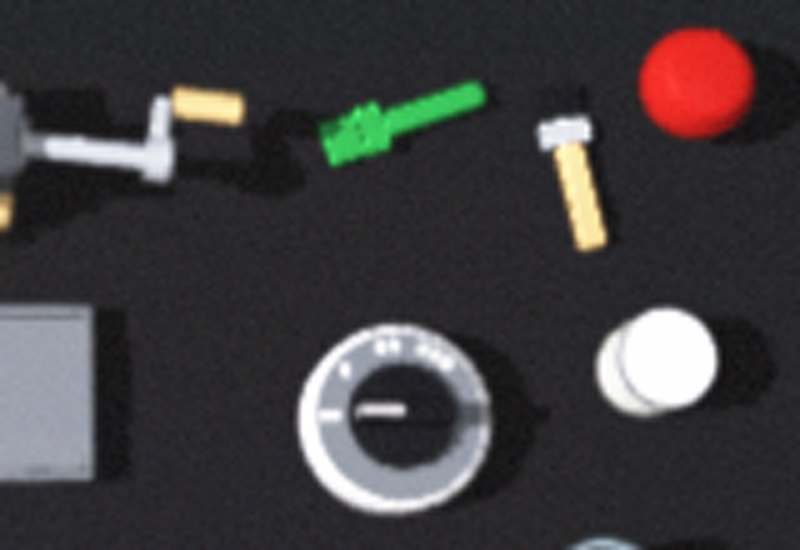

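View pics/sc.png

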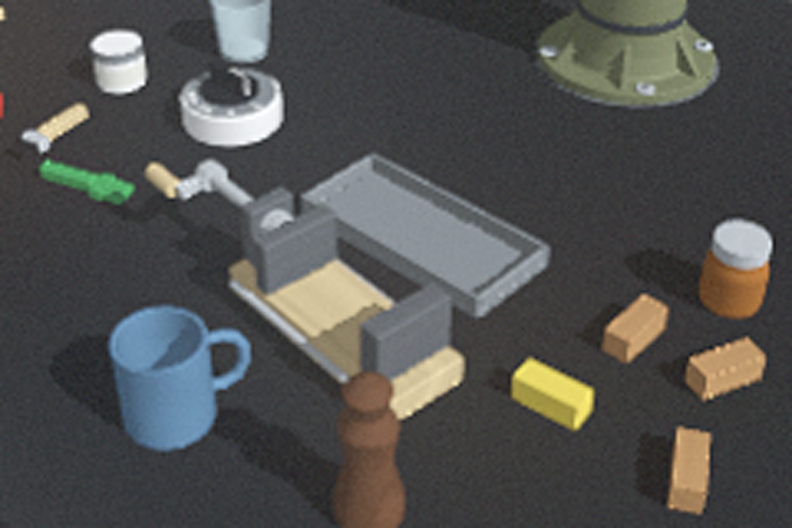

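Crops confirm the choice. There are three plain oak bars (tc.png: (78,250), (130,440), (268,425)) and the yellow one is a decoy. The beech brush with steel ferrule is at tc2 (575,190), and the green one is a decoy. Next I measure.

```bash
python3 - <<'E'
from h import *
np.set_printoptions(precision=4,suppress=True)
t=cv2.imread("pics/top0.png");s=cv2.imread("pics/scene0.png")
for n,im,box in(("top",t,(190,180,262,255)),("scene",s,(380,225,445,300))):
    hsv=cv2.cvtColor(im,cv2.COLOR_BGR2HSV); 
    for c in blobs(im,(5,90,90),(18,255,255),box):
        r=cv2.minAreaRect(c); b=cv2.boxPoints(r); print(n,r,cv2.contourArea(c))
        if n=="top":
            P=plane(n,b,.027); e=P[1]-P[0],P[2]-P[1]; L=max(e,key=np.linalg.norm)
            print("  ctr",P.mean(0),[round(float(np.linalg.norm(k)),4) for k in e],"ang",np.degrees(np.arctan2(L[1],L[0])))
C=lambda p:np.array(p)/5+[190,150]-.4; D=lambda p:np.array(p)/5+[340,150]-.4; S=lambda p:np.array(p)/3.3+[205,140]-.35
def show(k,a,b): print(k,tri(a,b))
# bars, top face centres
show("bar tops",C([(76,246),(132,436),(268,422)]),S([(691,448),(720,358),(634,318)]))
# fixed jaw far/near top corners (outer rear: left), jaw corners
show("fj topface: +x outer, -x outer,-x inner",C([(427,37),(416,175),(455,182)]),S([(363,357),(450,318) if 0 else (452,300),(425,285)]))
show("nut hub/handle ends",D([(160,160),(173,97),(243,105)]),S([(208,168),(178,190),(152,170)]))
show("tray corners",np.array([C((462,305)),C((462,478)),D((93,305)),D((93,478))]),S([(478,300),(549,243),(306,190),(374,155)]))
print("bed edge rails z35",plane("top",C([(393,190),(758,230),(405,58),(475,60),(750,90)]),.035))
print("timer outer z38",plane("top",D([(298,420),(492,420),(395,322),(395,515)]),.038))
print("glue lid z55",plane("top",D([(670,358)]),.055)); show("glue lid",D((670,358)),S((118,42)))
print("brush handle end, ferrule",plane("top",D([(592,246),(566,150),(565,122)]),.015)); 
show("brush",D([(592,246),(566,146)]),S([(83,110),(45,133)]))
print("apple..",plane("top",D([(697,82)]),.037),"green",plane("top",D([(325,145),(485,93)]),.015),"yellow",plane("top",C([(283,240)]),.027))
show("timer grip",D([(404,410)]),S([(235,82)]))
E
```

```text
top ((215.5442657470703, 237.61312866210938), (10.535808563232422, 21.415176391601562), 23.629377365112305) 195.5
  ctr [0.4353 0.3731 0.027 ] [0.0672, 0.034] ang -23.5129565754235
top ((243.0, 234.5), (21.0, 10.0), 90.0) 207.0
  ctr [0.443 0.286 0.027] [0.0318, 0.0665] ang 179.76277721864727
top ((204.80001831054688, 199.6000213623047), (21.466251373291016, 9.838699340820312), 63.43495178222656) 192.0
  ctr [0.5584 0.409  0.027 ] [0.0315, 0.0712] ang -153.32768726190204
scene ((413.7099609375, 282.02996826171875), (11.596552848815918, 25.031579971313477), 8.130102157592773) 241.0
scene ((424.2586364746094, 250.8965301513672), (14.112845420837402, 24.697479248046875), 68.1985855102539) 272.5
scene ((397.00006103515625, 239.00003051757812), (12.727920532226562, 22.62741470336914), 45.0) 236.0
scene ((427.0, 230.5), (11.0, 20.0), 90.0) 169.5
bar tops [[0.559  0.4065 0.0368 0.0005]
 [0.4387 0.3704 0.0256 0.0035]
 [0.4449 0.2849 0.0263 0.0014]]
fj topface: +x outer, -x outer,-x inner [[0.6821 0.1733 0.0768 0.0121]
 [0.5885 0.1846 0.0846 0.0015]
 [0.5858 0.1575 0.0839 0.0093]]
nut hub/han
[... 295 characters left out ...]
    0.2042  0.035 ]
 [ 0.5575 -0.0272  0.035 ]
 [ 0.6768  0.1957  0.035 ]
 [ 0.6741  0.1506  0.035 ]
 [ 0.6493 -0.0256  0.035 ]]
timer outer z38 [[ 0.4305 -0.2044  0.038 ]
 [ 0.4266 -0.3275  0.038 ]
 [ 0.4908 -0.2699  0.038 ]
 [ 0.369  -0.2619  0.038 ]]
glue lid z55 [[ 0.46   -0.4399  0.055 ]]
glue lid [[ 0.4592 -0.4389  0.0555  0.0021]]
brush handle end, ferrule [[ 0.5404 -0.4081  0.015 ]
 [ 0.6048 -0.3962  0.015 ]
 [ 0.6236 -0.3971  0.015 ]]
brush [[ 0.5415 -0.4099  0.0085  0.0004]
 [ 0.6067 -0.3957  0.0145  0.0023]]
apple.. [[ 0.643  -0.4807  0.037 ]] green [[ 0.6121 -0.237   0.015 ]
 [ 0.6444 -0.3453  0.015 ]] yellow [[0.5611 0.2756 0.027 ]]
timer grip [[ 0.4303 -0.2652  0.0545  0.0075]]
```

```bash
python3 - <<'E'
from h import *
np.set_printoptions(precision=4,suppress=True)
t=cv2.imread("pics/top0.png");s=cv2.imread("pics/scene0.png")
big=cv2.resize(t,None,fx=4,fy=4,interpolation=cv2.INTER_CUBIC); sb=cv2.resize(s,None,fx=4,fy=4,interpolation=cv2.INTER_CUBIC)
f=lambda p:(np.array(p)-1.5)/4
def rect(nm,im,n,lo,hi,box,z,amin=100):
    for c in blobs(im,lo,hi,[4*b for b in box],amin):
        r=cv2.minAreaRect(c);b=f(cv2.boxPoints(r)); P=plane(n,b,z); e=P[1]-P[0],P[2]-P[1]; L=max(e,key=np.linalg.norm)
        M=cv2.moments(c); print(nm,n,"px",f((M['m10']/M['m00'],M['m01']/M['m00'])),"rectctr",P.mean(0),[round(float(np.linalg.norm(k)),4) for k in e],"ang",round(np.degrees(np.arctan2(L[1],L[0]))%180,2))
print(t[178,279],t[170,326],t[165,341], t[192,325]) # BGR samples jaws
rect("fj",big,"top",(100,25,45),(130,130,105),(268,152,290,190),.095)
rect("jaw",big,"top",(100,25,45),(130,130,105),(320,158,333,195),.094)
rect("nut",big,"top",(100,25,45),(130,130,105),(334,160,348,192),.099)
rect("handle",big,"top",(10,60,100),(30,255,255),(370,160,395,180),.1)
rect("handle",sb,"scene",(8,50,90),(30,255,255),(245,185,262,202),.1)
rect("brush",big,"top",(10,60,100),(30,255,255),(440,175,470,205),.016)
rect("glue",big,"top",(0,0,200),(180,60,255),(455,205,490,240),.055)
rect("timer",big,"top",(0,0,110),(180,60,255),(395,208,443,256),.038,5000)
rect("pointer",big,"top",(0,0,150),(180,70,255),(409,225,424,240),.071,20)
m=cv2.inRange(cv2.cvtColor(big,cv2.COLOR_BGR2HSV),np.array((10,60,60)),np.array((30,255,255)))[600:800,1060:1400]
c=max(cv2.findContours(m,0,1)[0],key=cv2.contourArea); 
cv2.imwrite("pics/m.png",np.hstack([big[600:800,1060:1400],cv2.cvtColor(m,8)]))
E
```

```text
[103  95  92] [115 107 105] [47 46 47] [ 85  99 111]
fj top px [277.6059 181.9177] rectctr [0.5949 0.1687 0.095 ] [0.0255, 0.0129] ang 131.5
fj top px [280.5752 161.5124] rectctr [0.655  0.1575 0.095 ] [0.0253, 0.0563] ang 20.67
jaw top px [329.198  176.9322] rectctr [0.6044 0.0111 0.094 ] [0.0222, 0.0061] ang 170.71
jaw top px [329.0512 163.4981] rectctr [0.6472 0.0097 0.094 ] [0.0169, 0.0271] ang 32.05
nut top px [340.5136 184.2552] rectctr [ 0.5785 -0.0245  0.099 ] [0.0167, 0.0135] ang 106.13
nut top px [343.2727 174.5222] rectctr [ 0.6081 -0.0314  0.099 ] [0.0337, 0.0057] ang 167.45
handle top px [381.1576 170.7104] rectctr [ 0.6191 -0.1489  0.1   ] [0.0216, 0.0472] ang 82.01
handle scene px [253.6504 193.6989] rectctr [ 0.6488 -0.1236  0.1   ] [0.0305, 0.0574] ang 82.34
brush top px [455.6207 189.0904] rectctr [ 0.5729 -0.4028  0.016 ] [0.0232, 0.0715] ang 9.43
glue top px [471.0621 221.8403] rectctr [ 0.4595 -0.4308  0.055 ] [0.076, 0.0607] ang 98.19
timer top px [418.2714 233.4924] rectctr [ 0.4297 -0.2654  0.038 ] [0.1232, 0.1204] ang 88.31
pointer top px [415.9262 231.4782] rectctr [ 0.432  -0.2501  0.071 ] [0.0287, 0.0062] ang 88.21
pointer top px [409.4604 230.9467] rectctr [ 0.4306 -0.2329  0.071 ] [0.0101, 0.0456] ang 176.4
```

View pics/m.png

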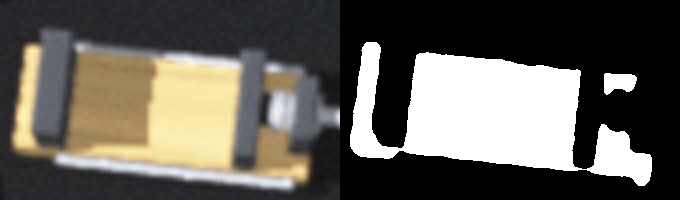

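The mask shows the bed cleanly (white region, x 410–580). I'll fit its edges for the clamp's axis and centre line.

```bash
python3 - <<'E'
from h import *
np.set_printoptions(precision=4,suppress=True)
t=cv2.imread("pics/top0.png");s=cv2.imread("pics/scene0.png")
big=cv2.resize(t,None,fx=4,fy=4,interpolation=cv2.INTER_CUBIC)
m=cv2.inRange(cv2.cvtColor(big,cv2.COLOR_BGR2HSV),np.array((10,60,60)),np.array((30,255,255)))
f=lambda p:(np.array(p,float)-1.5)/4
cols=np.arange(1060+90,1060+225)
ys=[np.where(m[600:800,c])[0]+600 for c in cols]
def fit(nm,pts,z,ax):
    P=plane("top",f(pts),z); k=np.polyfit(P[:,1-ax],P[:,ax],1); r=P[:,ax]-np.polyval(k,P[:,1-ax]); g=abs(r)<.003; k=np.polyfit(P[g,1-ax],P[g,ax],1)
    print(nm,"slope deg",np.degrees(np.arctan(k[0])),"intercept",k[1],P[:,1-ax].min(),P[:,1-ax].max()); return k
a=fit("bed +x edge",[(c,y[0]) for c,y in zip(cols,ys)],.035,0)
b=fit("bed -x edge",[(c,y[-1]) for c,y in zip(cols,ys)],.035,0)
rows=np.arange(600+55,600+135)
xs=[np.where(m[r,1060:1400])[0]+1060 for r in rows]
fit("bed far end y102",[(c[0],r) for r,c in zip(rows,xs)],.035,1)
# jaw inner faces visible vs bed: right end of main bed mask = jaw top edge (occluding) or bed edge
rows=np.arange(600+75,600+145)
def right(r,lim): 
    k=np.where(m[r,1060+80:1060+250])[0]; d=np.where(np.diff(k)>3)[0]; k=k[:d[0]+1] if len(d) else k; return k[-1]+1140
def left(r):
    k=np.where(m[r,1060+55:1060+200])[0]; return k[0]+1115
fit("jaw front, z94",[(right(r,0),r) for r in rows],.094,1)
fit("jaw front, z35",[(right(r,0),r) for r in rows],.035,1)
fit("fj front lower edge, z35",[(left(r),r) for r in rows],.035,1)
print("handle tri",tri((381.16,170.71),(253.65,193.7)))
E
```

```text
bed +x edge slope deg 8.78677698062066 intercept 0.6481549004038969 0.035237151835127725 0.1425557362196082
bed -x edge slope deg 8.070487640445013 intercept 0.5654927307355051 0.03773609273651752 0.14392400892839174
bed far end y102 slope deg -8.08665109156384 intercept 0.2927055110082046 0.6046660690098564 0.669579088657686
jaw front, z94 slope deg -7.423112590325194 intercept 0.10695182084127067 0.5783758371262737 0.6326713358660778
jaw front, z35 slope deg -7.423112590325178 intercept 0.10732435350518486 0.5914945084598751 0.6480140193103917
fj front lower edge, z35 slope deg -7.756638942044107 intercept 0.24515766460301017 0.5952671768434679 0.6517780501956776
handle tri [[ 0.6263 -0.1537  0.074   0.0018]]
```

```bash
cat >> h.py <<'E'
def rel(wps,start=None):
    """wps: (x,y,z,yaw_deg of tool y axis); prints travel/angular of each from start pose (measured, or given as a wp)"""
    def rot(a): a=np.radians(a); y=np.array([np.cos(a),np.sin(a),0]); z=np.array([0,0,-1.]); return R.from_matrix(np.c_[np.cross(y,z),y,z])
    s=monitor.read_state(); p,r=s["position"],R.from_rotvec(s["eef_rot"])
    if start: p,r=np.array(start[:3]),rot(start[3])
    for w in wps:
        d=r.inv().apply(np.array(w[:3])-p)/.15; a=(r.inv()*rot(w[3])).as_rotvec()/(np.pi/2)
        print(w,"T",np.round(d,3).tolist(),"A",np.round(a,3).tolist(), "" if abs(d).max()<=1 else "<<<")
E
python3 - <<'E'
from h import *
s=monitor.read_state(); print(R.from_rotvec(s["eef_rot"]).as_matrix().round(3))
rel([(.27,-.60,.2,-90)])
rel([(.459,-.439,.15,-90)],(.37,-.52,.2,-90))
E
```

```text
[[ 0.973  0.233 -0.   ]
 [ 0.233 -0.973  0.002]
 [-0.    -0.002 -1.   ]]
(0.27, -0.6, 0.2, -90) T [0.82, -0.021, 0.144] A [-0.001, 0.0, 0.149] 
(0.459, -0.439, 0.15, -90) T [0.593, -0.54, 0.333] A [0.0, 0.0, 0.0]
```

Emit:
jog_arm(travel=[[0.4, 0, 0.05], [0.82, -0.02, 0.1], [0.82, -0.02, 0.1], [0.82, -0.02, 0.1]], angular=[[0, 0, 0.1], [0, 0, 0.149], [0, 0, 0.149], [0, 0, 0.149]], hand=[0, 0, 0, 0])

```text
t: 0.6
position: [0.27, -0.6004, 0.207]
eef_rot: [-3.141, -0.003, 0.002]
contact_force: [-0.7, 0.3, 0.1]
gripper_width: 0.0871
gripper_force: 0.0
```

Emit:
jog_arm(travel=[[0.3, -0.3, 0], [0.6, -0.6, 0], [0.9, -0.6, 0], [0.9, -0.6, 0]], angular=[[0, 0, 0], [0, 0, 0], [0, 0, 0], [0, 0, 0]], hand=[0, 0, 0, 0])

```text
t: 1.1
position: [0.4079, -0.5092, 0.2074]
eef_rot: [-3.141, -0.008, -0.003]
contact_force: [-0.6, 0.1, -0.2]
gripper_width: 0.0873
gripper_force: 0.0
```

Emit:
jog_arm(travel=[[0.34, -0.47, 0.3], [0.34, -0.47, 0.6], [0.34, -0.47, 0.6]], angular=[[0, 0, 0], [0, 0, 0], [0, 0, 0]], hand=[0, 0, 0])

```text
t: 1.48
position: [0.4532, -0.4373, 0.1131]
eef_rot: [-3.136, -0.003, 0.01]
contact_force: [-0.6, 0.4, 0.7]
gripper_width: 0.087
gripper_force: 0.0
```

```bash
python3 - <<'E'
from h import *
s=img("scene"); cv2.imwrite("pics/s1.png",cv2.resize(s[120:240,180:330],None,fx=4,fy=4,interpolation=2)); cv2.imwrite("pics/t1.png",img("top"))
E
```

```text
(no output)
```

View pics/s1.png

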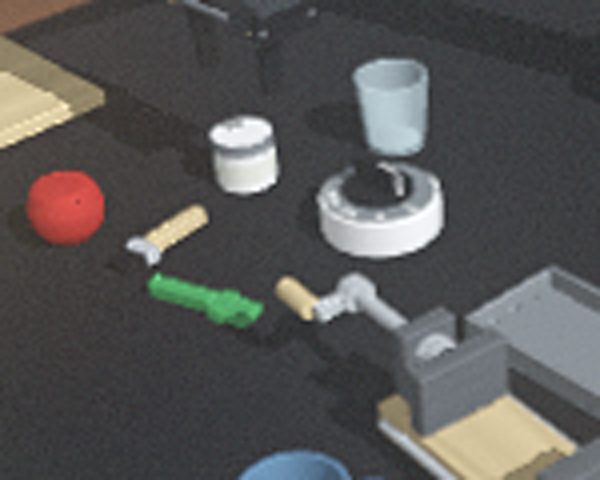

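The gripper fingers are at crop (265,80), just past the glue at (245,155). I'll check that against the projection.

```bash
python3 - <<'E'
from h import *
s=monitor.read_state(); print(s["t"],s["position"],R.from_rotvec(s["eef_rot"]).as_matrix().round(3))
p=proj("scene",[s["position"],(.4592,-.4389,.0555)]); print(p,(p-[180,120])*4, proj("top",[s["position"],(.4592,-.4389,.0555)]))
E
```

```text
1.575 [ 0.45366954 -0.441884    0.11720886] [[ 1.    -0.002 -0.002]
 [-0.002 -1.    -0.   ]
 [-0.002  0.    -1.   ]]
[[238.80418511 137.78161088]
 [240.14272125 152.31732054]] [[235.21674046  71.12644351]
 [240.57088502 129.26928216]] [[481.00858195 220.26091859]
 [473.37538967 221.44925635]]
```

View pics/t1.png

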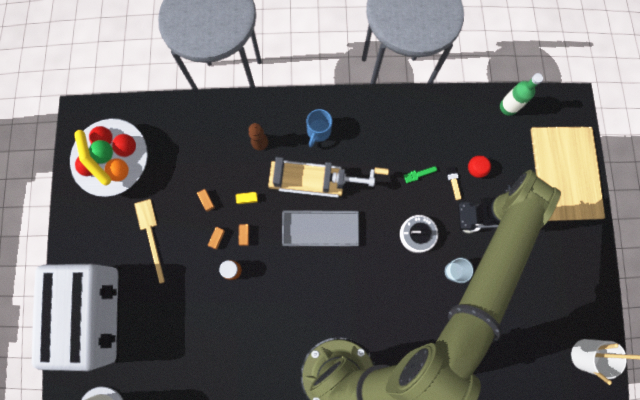

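The projection agrees with the image. Descending on the glue, gripping and lifting.

Emit:
jog_arm(travel=[[0.037, -0.02, 0.3], [0.037, -0.02, 0.64], [0.037, -0.02, 0.64], [0.037, -0.02, 0.64], [0.037, -0.02, 0.64], [0.037, -0.02, 0.64], [0.037, -0.02, 0.64], [0.037, -0.02, 0.3], [0.037, -0.02, -0.1], [0.037, -0.02, -0.1]], angular=[[0, 0, 0], [0, 0, 0], [0, 0, 0], [0, 0, 0], [0, 0, 0], [0, 0, 0], [0, 0, 0], [0, 0, 0], [0, 0, 0], [0, 0, 0]], hand=[0, 0, 0, 1, 1, 1, 1, 1, 1, 1])

```text
t: 2.82
position: [0.4647, -0.4393, 0.1389]
eef_rot: [3.134, 0.002, 0.013]
contact_force: [0.9, -0.5, -1.9]
gripper_width: 0.0596
gripper_force: 30.0
```

Emit:
jog_arm(travel=[[0, -0.3, 0], [0, -0.6, 0], [0, -0.95, 0], [0, -0.95, 0]], angular=[[0, 0, 0], [0, 0, 0], [0, 0, 0], [0, 0, 0]], hand=[1, 1, 1, 1])

```text
t: 3.32
position: [0.4617, -0.2887, 0.1315]
eef_rot: [-3.139, -0.013, 0.003]
contact_force: [-0.1, -0.5, -1.4]
gripper_width: 0.0594
gripper_force: 30.0
```

Emit:
jog_arm(travel=[[0, -0.3, 0], [0, -0.6, 0], [0, -0.95, 0], [0, -0.95, 0]], angular=[[0, 0, 0], [0, 0, 0], [0, 0, 0], [0, 0, 0]], hand=[1, 1, 1, 1])

```text
t: 3.82
position: [0.4612, -0.1479, 0.1319]
eef_rot: [-3.14, -0.012, 0.002]
contact_force: [-0.6, -1.1, -0.7]
gripper_width: 0.0594
gripper_force: 30.0
```

Emit:
jog_arm(travel=[[0, -0.3, 0], [0, -0.6, 0], [0, -0.9, 0], [0, -0.9, 0], [0, -0.9, 0]], angular=[[0, 0, 0], [0, 0, 0], [0, 0, 0], [0, 0, 0], [0, 0, 0]], hand=[1, 1, 1, 1, 1])

```text
t: 4.45
position: [0.4612, -0.0186, 0.1321]
eef_rot: [3.141, -0.001, -0.001]
contact_force: [0.2, 0.4, -1.8]
gripper_width: 0.0591
gripper_force: 30.0
```

Emit:
jog_arm(travel=[[-0.03, 0, 0.3], [-0.03, 0, 0.55], [-0.03, 0, 0.69], [-0.03, 0, 0.7], [-0.03, 0, 0.7], [-0.03, 0, 0.7], [-0.03, 0, 0.7], [-0.03, 0, 0.4], [-0.03, 0, 0], [-0.03, 0, -0.3]], angular=[[0, 0, 0], [0, 0, 0], [0, 0, 0], [0, 0, 0], [0, 0, 0], [0, 0, 0], [0, 0, 0], [0, 0, 0], [0, 0, 0], [0, 0, 0]], hand=[1, 1, 1, 1, 0.14, 0.14, 0.14, 0.14, 0.14, 0.1])

```text
t: 5.7
position: [0.4573, -0.017, 0.1804]
eef_rot: [3.141, 0.002, 0.004]
contact_force: [0.4, -0.6, -0.3]
gripper_width: 0.0775
gripper_force: 0.0
```

```bash
python3 - <<'E'
from h import *
print(monitor.read_state()["position"])
s=img("scene"); cv2.imwrite("pics/s2.png",cv2.resize(s[140:260,200:400],None,fx=4,fy=4,interpolation=2)); cv2.imwrite("pics/t2.png",img("top"))
E
```

```text
[ 0.45732624 -0.01695894  0.18035784]
```

View pics/s2.png

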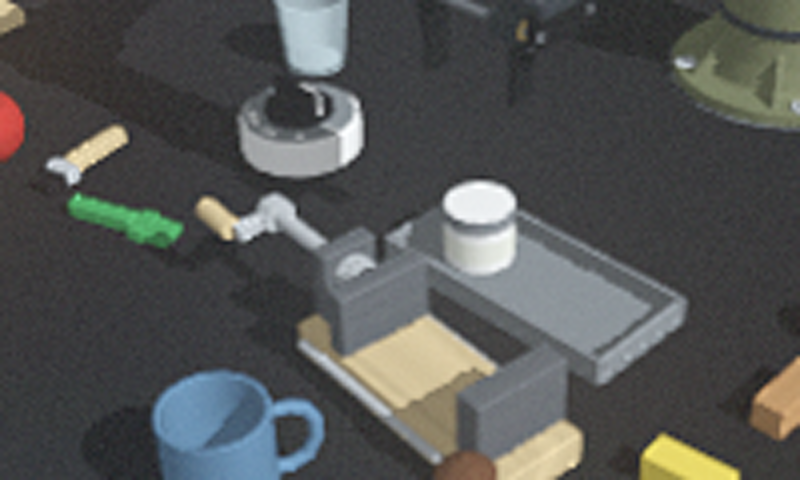

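Glue stands upright in the tray (crop (480,228)), and the brush is still at crop (95,150). Fetching the brush.

Emit:
jog_arm(travel=[[0.1, 0.3, 0], [0.3, 0.6, 0], [0.3, 0.9, 0], [0.3, 0.9, 0]], angular=[[0, 0, 0], [0, 0, 0], [0, 0, 0], [0, 0, 0]], hand=[0.2, 0.43, 0.43, 0.43])

```text
t: 6.3
position: [0.5008, -0.1564, 0.1763]
eef_rot: [3.141, -0.01, -0.003]
contact_force: [-1.0, 0.9, -0.5]
gripper_width: 0.052
gripper_force: 0.0
```

Emit:
jog_arm(travel=[[0.1, 0.3, 0], [0.3, 0.6, 0], [0.3, 0.9, 0], [0.3, 0.9, 0]], angular=[[0, 0, 0], [0, 0, 0], [0, 0, 0], [0, 0, 0]], hand=[0.43, 0.43, 0.43, 0.43])

```text
t: 6.8
position: [0.5455, -0.2908, 0.1762]
eef_rot: [3.141, -0.008, -0.003]
contact_force: [-0.2, -0.3, -0.7]
gripper_width: 0.0494
gripper_force: 0.0
```

Emit:
jog_arm(travel=[[0.1, 0.3, 0], [0.25, 0.6, 0.2], [0.28, 0.74, 0.4], [0.28, 0.74, 0.4], [0.28, 0.74, 0.4]], angular=[[0, 0, -0.05], [0, 0, -0.111], [0, 0, -0.111], [0, 0, -0.111], [0, 0, -0.111]], hand=[0.43, 0.43, 0.43, 0.43, 0.43])

```text
t: 7.42
position: [0.5901, -0.3953, 0.1186]
eef_rot: [-3.128, -0.278, -0.002]
contact_force: [0.8, 0.1, 0.3]
gripper_width: 0.0495
gripper_force: 0.0
```

```bash
python3 - <<'E'
from h import *
rel([(.59,-.3995,.06,-80),(.59,-.3995,.005,-80)])
s=img("scene"); big=cv2.resize(s,None,fx=4,fy=4,interpolation=2)
for c in blobs(big,(8,50,90),(30,255,255),(840,640,1010,800),100):
    r=cv2.minAreaRect(c); b=(cv2.boxPoints(r)-1.5)/4; P=plane("scene",b,.012); print(P.mean(0),[round(float(np.linalg.norm(P[i+1]-P[i])),3) for i in (0,1)])
    print(r)
s0=cv2.imread("pics/scene0.png"); big=cv2.resize(s0,None,fx=4,fy=4,interpolation=2)
for c in blobs(big,(8,50,90),(30,255,255),(840,640,1010,800),100): print(cv2.minAreaRect(c))
E
```

```text
(0.59, -0.3995, 0.06, -80) T [-0.006, 0.028, 0.391] A [-0.001, -0.001, 0.002] 
(0.59, -0.3995, 0.005, -80) T [-0.007, 0.028, 0.757] A [-0.001, -0.001, 0.002] 
[ 0.57682957 -0.24307677  0.012     ] [0.013, 0.047]
((1002.0, 771.0), (30.0, 14.0), 90.0)
[ 0.57342593 -0.40280423  0.012     ] [0.075, 0.046]
((897.45849609375, 706.6842041015625), (25.676162719726562, 64.83564758300781), 57.7243537902832)
((1002.5, 770.5), (29.0, 13.0), 90.0)
((897.3845825195312, 706.576904296875), (25.793560028076172, 64.8999252319336), 56.3099365234375)
```

Brush hasn't moved. Grasping it.

Emit:
jog_arm(travel=[[-0.007, 0.028, 0.4], [-0.007, 0.028, 0.74], [-0.007, 0.028, 0.757], [-0.007, 0.028, 0.757], [-0.007, 0.028, 0.757], [-0.007, 0.028, 0.757], [-0.007, 0.028, 0.757], [-0.007, 0.028, 0.4], [-0.007, 0.028, -0.1], [-0.007, 0.028, -0.1]], angular=[[0, 0, 0], [0, 0, 0], [0, 0, 0], [0, 0, 0], [0, 0, 0], [0, 0, 0], [0, 0, 0], [0, 0, 0], [0, 0, 0], [0, 0, 0]], hand=[0.43, 0.43, 0.43, 1, 1, 1, 1, 1, 1, 1])

```text
t: 8.72
position: [0.5916, -0.4038, 0.1391]
eef_rot: [3.124, 0.274, 0.012]
contact_force: [1.2, 0.5, -1.0]
gripper_width: 0.0153
gripper_force: 30.0
```

```bash
python3 - <<'E'
from h import *
print(monitor.read_state()["position"],monitor.read_state()["gripper_width"])
rel([(.53,-.27,.15,-60),(.50,-.26,.15,-45)])
rel([(.48,-.14,.15,-20),(.47,-.12,.15,0)],(.50,-.26,.15,-45))
E
```

```text
[ 0.59158729 -0.40376103  0.1390813 ] 0.01532472076189066
(0.53, -0.27, 0.15, -60) T [-0.249, -0.949, -0.081] A [0.005, -0.004, -0.222] 
(0.5, -0.26, 0.15, -45) T [-0.434, -1.05, -0.083] A [0.006, -0.003, -0.389] <<<
(0.48, -0.14, 0.15, -20) T [0.471, -0.66, 0.0] A [0.0, 0.0, -0.278] 
(0.47, -0.12, 0.15, 0) T [0.519, -0.801, 0.0] A [0.0, 0.0, -0.5]
```

Emit:
jog_arm(travel=[[-0.1, -0.25, -0.08], [-0.2, -0.5, -0.08], [-0.3, -0.75, -0.08], [-0.43, -0.98, -0.08], [-0.43, -0.98, -0.08]], angular=[[0, 0, -0.1], [0, 0, -0.2], [0, 0, -0.3], [0, 0, -0.389], [0, 0, -0.389]], hand=[1, 1, 1, 1, 1])

```text
t: 9.35
position: [0.4979, -0.266, 0.144]
eef_rot: [-2.899, -1.207, 0.003]
contact_force: [0.7, 0.2, 0.3]
gripper_width: 0.0159
gripper_force: 30.0
```

Emit:
jog_arm(travel=[[0.1, -0.2, 0], [0.2, -0.4, 0], [0.35, -0.6, 0], [0.52, -0.8, 0], [0.52, -0.8, 0], [0.52, -0.8, 0]], angular=[[0, 0, -0.1], [0, 0, -0.2], [0, 0, -0.3], [0, 0, -0.4], [0, 0, -0.5], [0, 0, -0.5]], hand=[1, 1, 1, 1, 1, 1])

```text
t: 10.1
position: [0.4703, -0.1292, 0.1446]
eef_rot: [2.223, 2.219, 0.0]
contact_force: [-0.7, -0.9, 0.1]
gripper_width: 0.0157
gripper_force: 30.0
```

```bash
python3 - <<'E'
from h import *
print(monitor.read_state()["gripper_width"])
rel([(.46,.02,.15,0)])
rel([(.459,.086,.15,0),(.459,.086,.011,0)],(.46,.02,.15,0))
E
```

```text
0.01570013975565136
(0.46, 0.02, 0.15, 0) T [0.995, -0.07, -0.036] A [0.0, 0.0, -0.001] 
(0.459, 0.086, 0.15, 0) T [0.44, -0.007, 0.0] A [0.0, 0.0, 0.0] 
(0.459, 0.086, 0.011, 0) T [0.44, -0.007, 0.927] A [0.0, 0.0, 0.0]
```

Emit:
jog_arm(travel=[[0.4, -0.03, 0], [0.8, -0.06, 0], [0.99, -0.07, 0], [0.99, -0.07, 0]], angular=[[0, 0, 0], [0, 0, 0], [0, 0, 0], [0, 0, 0]], hand=[1, 1, 1, 1])

```text
t: 10.6
position: [0.4596, 0.0214, 0.1448]
eef_rot: [2.22, 2.222, 0.001]
contact_force: [0.1, -1.0, -0.2]
gripper_width: 0.0158
gripper_force: 30.0
```

Emit:
jog_arm(travel=[[0.3, -0.01, 0], [0.45, -0.01, 0], [0.45, -0.01, 0.3], [0.45, -0.01, 0.7], [0.45, -0.01, 0.86], [0.45, -0.01, 0.88], [0.45, -0.01, 0.88]], angular=[[0, 0, 0], [0, 0, 0], [0, 0, 0], [0, 0, 0], [0, 0, 0], [0, 0, 0], [0, 0, 0]], hand=[1, 1, 1, 1, 1, 1, 1])

```text
t: 11.48
position: [0.4585, 0.0863, 0.013]
eef_rot: [2.224, 2.219, 0.0]
contact_force: [0.6, 0.4, -0.6]
gripper_width: 0.0158
gripper_force: 30.0
```

Emit:
jog_arm(travel=[[0, 0, 0], [0, 0, 0], [0, 0, -0.3], [0, 0, -0.6], [0.3, 0, -0.6], [0.6, 0, -0.6], [0.9, 0, -0.6], [0.9, 0, -0.6]], angular=[[0, 0, 0], [0, 0, 0], [0, 0, 0], [0, 0, 0], [0, 0, 0], [0, 0, 0], [0, 0, 0], [0, 0, 0]], hand=[0.5, 0.5, 0.5, 0.3, 0, 0, 0, 0])

```text
t: 12.48
position: [0.4567, 0.2267, 0.1035]
eef_rot: [-2.212, -2.229, -0.004]
contact_force: [-0.3, -1.0, 0.1]
gripper_width: 0.0835
gripper_force: 0.0
```

```bash
python3 - <<'E'
from h import *
rel([(.444,.2855,.06,0),(.444,.2855,.009,0),(.444,.2855,.1,0)])
im=img("top"); cv2.imwrite("pics/t3.png",cv2.resize(im[150:260,190:390],None,fx=4,fy=4,interpolation=2))
E
```

```text
(0.444, 0.2855, 0.06, 0) T [0.392, -0.082, 0.291] A [0.001, -0.002, 0.005] 
(0.444, 0.2855, 0.009, 0) T [0.391, -0.083, 0.631] A [0.001, -0.002, 0.005] 
(0.444, 0.2855, 0.1, 0) T [0.393, -0.082, 0.024] A [0.001, -0.002, 0.005]
```

View pics/t3.png

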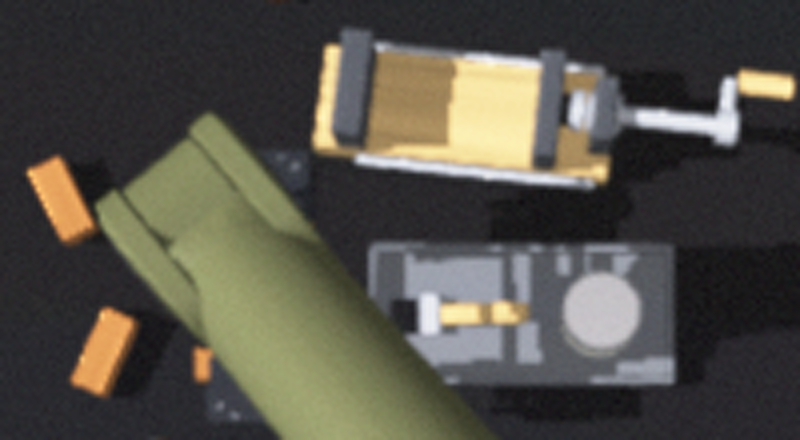

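The brush and glue lie in the tray (brush at crop (470,315), glue at (600,312)). Now the nearest bar.

Emit:
jog_arm(travel=[[0.4, -0.083, 0], [0.4, -0.083, 0.3], [0.4, -0.083, 0.6], [0.4, -0.083, 0.62], [0.4, -0.083, 0.62], [0.4, -0.083, 0.62], [0.4, -0.083, 0.62], [0.4, -0.083, 0.3], [0.4, -0.083, -0.2], [0.4, -0.083, -0.2]], angular=[[0, 0, 0], [0, 0, 0], [0, 0, 0], [0, 0, 0], [0, 0, 0], [0, 0, 0], [0, 0, 0], [0, 0, 0], [0, 0, 0], [0, 0, 0]], hand=[0, 0, 0, 0, 1, 1, 1, 1, 1, 1])

```text
t: 13.78
position: [0.4473, 0.2842, 0.1372]
eef_rot: [2.218, 2.22, 0.012]
contact_force: [1.1, 0.1, -1.3]
gripper_width: 0.0641
gripper_force: 30.0
```

```bash
python3 - <<'E'
from h import *
s=monitor.read_state(); print(s["position"],s["gripper_width"])
rel([(.55,.18,.14,-8)]); rel([(.6279,.1441,.14,-8),(.6279,.1441,.047,-8)],(.55,.18,.14,-8))
E
```

```text
[0.44733187 0.2842134  0.13722875] 0.06411107250977885
(0.55, 0.18, 0.14, -8) T [-0.695, 0.684, -0.015] A [0.005, -0.002, 0.089] 
(0.6279, 0.1441, 0.14, -8) T [-0.165, 0.548, 0.0] A [0.0, 0.0, 0.0] 
(0.6279, 0.1441, 0.047, -8) T [-0.165, 0.548, 0.62] A [0.0, 0.0, 0.0]
```

Emit:
jog_arm(travel=[[-0.2, 0.2, 0], [-0.4, 0.4, 0], [-0.695, 0.684, 0], [-0.695, 0.684, 0]], angular=[[0, 0, 0.04], [0, 0, 0.089], [0, 0, 0.089], [0, 0, 0.089]], hand=[1, 1, 1, 1])

```text
t: 14.28
position: [0.5513, 0.1701, 0.1305]
eef_rot: [2.382, 2.047, -0.005]
contact_force: [-0.3, -0.1, -0.4]
gripper_width: 0.0636
gripper_force: 30.0
```

Emit:
jog_arm(travel=[[-0.08, 0.3, 0], [-0.165, 0.548, 0], [-0.165, 0.548, 0], [-0.165, 0.548, 0]], angular=[[0, 0, 0], [0, 0, 0], [0, 0, 0], [0, 0, 0]], hand=[1, 1, 1, 1])

```text
t: 14.78
position: [0.6244, 0.1425, 0.1313]
eef_rot: [-2.369, -2.061, 0.003]
contact_force: [-0.2, -0.4, -0.1]
gripper_width: 0.0639
gripper_force: 30.0
```

```bash
python3 - <<'E'
from h import *
s=monitor.read_state(); print(s["position"],s["gripper_width"],s["contact_force"])
rel([(.6279,.1441,.06,-8),(.6279,.1441,.047,-8)])
s=img("scene"); cv2.imwrite("pics/s4.png",cv2.resize(s[190:280,255:375],None,fx=5,fy=5,interpolation=2))
E
```

```text
[0.62444967 0.14249116 0.13130324] 0.06387353614149985 [-0.22993131 -0.40351868 -0.08076936]
(0.6279, 0.1441, 0.06, -8) T [0.014, 0.023, 0.475] A [-0.002, 0.0, 0.001] 
(0.6279, 0.1441, 0.047, -8) T [0.014, 0.023, 0.562] A [-0.002, 0.0, 0.001]
```

Emit:
jog_arm(travel=[[0, 0.023, 0.2], [0, 0.023, 0.4], [0, 0.023, 0.5], [0, 0.023, 0.55], [0, 0.023, 0.56], [0, 0.023, 0.56]], angular=[[0, 0, 0], [0, 0, 0], [0, 0, 0], [0, 0, 0], [0, 0, 0], [0, 0, 0]], hand=[1, 1, 1, 1, 1, 1])

```text
t: 15.58
position: [0.6281, 0.1413, 0.0481]
eef_rot: [-2.37, -2.062, 0.003]
contact_force: [-1.9, -2.0, -0.7]
gripper_width: 0.0636
gripper_force: 30.0
```

Emit:
jog_arm(travel=[[0, 0, 0.012], [0, 0, 0.012], [0, 0, 0.012], [0, 0, 0.012], [0, 0, -0.3], [0, 0, -0.6], [0.2, -0.3, -0.6], [0.4, -0.5, -0.6], [0.6, -0.7, -0.6], [0.6, -0.7, -0.6]], angular=[[0, 0, 0], [0, 0, 0], [0, 0, 0], [0, 0, 0], [0, 0, 0], [0, 0, 0], [0, 0, 0.05], [0, 0, 0.1], [0, 0, 0.17], [0, 0, 0.17]], hand=[1, 0.1, 0, 0, 0, 0, 0, 0, 0, 0])

```text
t: 16.82
position: [0.5347, 0.2502, 0.1394]
eef_rot: [-2.616, -1.737, -0.002]
contact_force: [-0.4, 0.7, 0.7]
gripper_width: 0.0868
gripper_force: 0.0
```

```bash
python3 - <<'E'
from h import *
np.set_printoptions(precision=4,suppress=True)
rel([(.46,.36,.12,-23.5)]); rel([(.4375,.372,.06,-23.5),(.4375,.372,.010,-23.5)],(.46,.36,.12,-23.5))
s=img("scene"); cv2.imwrite("pics/s5.png",cv2.resize(s[190:280,255:375],None,fx=5,fy=5,interpolation=2))
im=img("top"); cv2.imwrite("pics/t5.png",cv2.resize(im[140:260,190:390],None,fx=4,fy=4,interpolation=2))
big=cv2.resize(im,None,fx=4,fy=4,interpolation=2)
for c in blobs(big,(5,110,90),(18,255,255),(1080,640,1300,800),150)+blobs(big,(5,90,90),(18,255,255),(760,720,1048,1020),1000):
    r=cv2.minAreaRect(c); b=(cv2.boxPoints(r)-1.5)/4
    for z in(.062,.027):
        P=plane("top",b,z); e=P[1]-P[0],P[2]-P[1]; L=max(e,key=np.linalg.norm); print(P.mean(0),[round(float(np.linalg.norm(k)),4) for k in e],"ang",np.degrees(np.arctan2(L[1],L[0]))%180)
E
```

```text
(0.46, 0.36, 0.12, -23.5) T [0.481, -0.743, 0.13] A [-0.0, -0.001, 0.007] 
(0.4375, 0.372, 0.06, -23.5) T [0.014, -0.169, 0.4] A [0.0, 0.0, 0.0] 
(0.4375, 0.372, 0.01, -23.5) T [0.014, -0.169, 0.733] A [0.0, 0.0, 0.0] 
[0.583  0.0673 0.062 ] [0.0679, 0.0254] ang 98.89580663556538
[0.5907 0.0674 0.027 ] [0.0695, 0.026] ang 98.89580663556534
[0.6047 0.0497 0.062 ] [0.0306, 0.0179] ang 98.13283268208268
[0.6129 0.0493 0.027 ] [0.0313, 0.0183] ang 98.13283268208261
[0.6249 0.0419 0.062 ] [0.0283, 0.0186] ang 88.41788069901337
[0.6336 0.0414 0.027 ] [0.029, 0.0191] ang 88.41788069901327
[0.6189 0.1215 0.062 ] [0.08, 0.0662] ang 170.4143943591755
[0.6275 0.1228 0.027 ] [0.0819, 0.0678] ang 170.4143943591755
[0.4316 0.3661 0.062 ] [0.0676, 0.0336] ang 156.54665032084634
[0.4358 0.3733 0.027 ] [0.0692, 0.0344] ang 156.54665032084634
[0.5512 0.4007 0.062 ] [0.0322, 0.0713] ang 26.665410527980157
[0.5582 0.4087 0.027 ] [0.0329, 0.073] ang 26.66541052798013
```

View pics/s5.png

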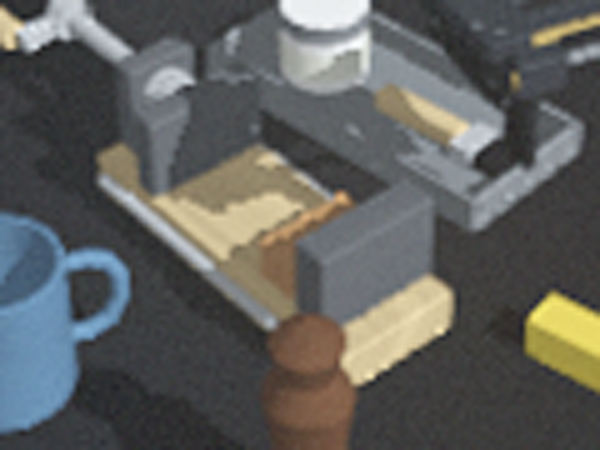

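The first bar lies near the fixed jaw (crop (300,235)). Next is bar A.

Emit:
jog_arm(travel=[[0.2, -0.3, 0.05], [0.48, -0.74, 0.1], [0.48, -0.74, 0.1], [0.48, -0.74, 0.1]], angular=[[0, 0, 0], [0, 0, 0.007], [0, 0, 0.007], [0, 0, 0.007]], hand=[0, 0, 0, 0])

```text
t: 17.42
position: [0.4642, 0.3555, 0.1233]
eef_rot: [2.632, 1.715, -0.0]
contact_force: [0.3, -0.5, -0.3]
gripper_width: 0.0867
gripper_force: 0.0
```

```bash
python3 - <<'E'
from h import *
rel([(.4375,.372,.06,-23.5),(.4375,.372,.010,-23.5)])
E
```

```text
(0.4375, 0.372, 0.06, -23.5) T [0.029, -0.207, 0.422] A [-0.0, 0.0, -0.003] 
(0.4375, 0.372, 0.01, -23.5) T [0.029, -0.207, 0.756] A [-0.0, 0.0, -0.003]
```

Emit:
jog_arm(travel=[[0.029, -0.207, 0.1], [0.029, -0.207, 0.4], [0.029, -0.207, 0.74], [0.029, -0.207, 0.756], [0.029, -0.207, 0.756], [0.029, -0.207, 0.756], [0.029, -0.207, 0.756], [0.029, -0.207, 0.4], [0.029, -0.207, -0.1], [0.029, -0.207, -0.1]], angular=[[0, 0, 0], [0, 0, 0], [0, 0, 0], [0, 0, 0], [0, 0, 0], [0, 0, 0], [0, 0, 0], [0, 0, 0], [0, 0, 0], [0, 0, 0]], hand=[0, 0, 0, 0, 1, 1, 1, 1, 1, 1])

```text
t: 18.68
position: [0.4393, 0.3745, 0.1439]
eef_rot: [2.633, 1.714, 0.014]
contact_force: [1.0, -0.4, -1.1]
gripper_width: 0.0637
gripper_force: 30.0
```

```bash
python3 - <<'E'
from h import *
s=monitor.read_state(); print(s["position"],s["gripper_width"])
rel([(.51,.26,.14,-15)]); rel([(.61,.13,.14,-8)],(.51,.26,.14,-15))
np.set_printoptions(precision=4,suppress=True)
im=img("top"); big=cv2.resize(im,None,fx=4,fy=4,interpolation=2)
for c in blobs(big,(5,110,90),(18,255,255),(1080,640,1300,800),150):
    r=cv2.minAreaRect(c); b=(cv2.boxPoints(r)-1.5)/4; P=plane("top",b,.062); print(P.mean(0),P[:,:2].tolist())
cv2.imwrite("pics/t6.png",cv2.resize(im[150:200,255:355],None,fx=6,fy=6,interpolation=2))
E
```

```text
[0.43933655 0.37447161 0.14393863] 0.06367250068965412
(0.51, 0.26, 0.14, -15) T [-0.507, 0.739, 0.026] A [0.004, -0.004, -0.099] 
(0.61, 0.13, 0.14, -8) T [-0.665, 0.868, 0.0] A [0.0, 0.0, -0.078] 
[0.6192 0.1219 0.062 ] [[0.5852467581162912, 0.16048358944259936], [0.6640039816924195, 0.14908827609165887], [0.6529763803594334, 0.08298725978826972], [0.5744524956973743, 0.09504604627606511]]
```

View pics/t6.png

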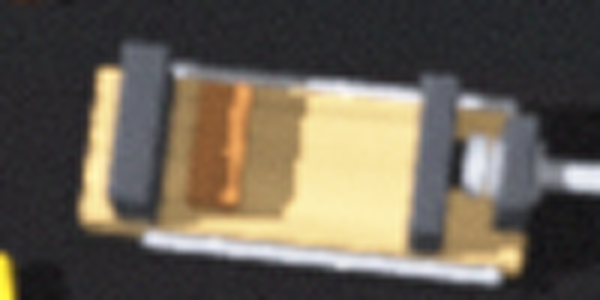

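Bar 1 is at crop (220,144), square to the jaws. Carrying bar A over and computing positions.

Emit:
jog_arm(travel=[[-0.15, 0.2, 0.02], [-0.3, 0.45, 0.02], [-0.507, 0.739, 0.02], [-0.507, 0.739, 0.02]], angular=[[0, 0, -0.05], [0, 0, -0.1], [0, 0, -0.1], [0, 0, -0.1]], hand=[1, 1, 1, 1])

```text
t: 19.23
position: [0.5105, 0.2512, 0.1337]
eef_rot: [2.498, 1.902, -0.005]
contact_force: [0.3, -0.6, -0.0]
gripper_width: 0.0639
gripper_force: 30.0
```

```bash
python3 - <<'E'
from h import *
np.set_printoptions(precision=4,suppress=True)
def cl(P): P=np.atleast_2d(P); d=P[:,:2]-[.6218,.1005]; a=np.radians(-8); X=np.array([np.cos(a),np.sin(a)]);Y=np.array([-np.sin(a),np.cos(a)]); return np.c_[d@X,d@Y]
px=np.array([(193,82),(248,86),(240,207),(188,203),(218,145)])/6+[255-.4,150-.4]
P=plane("top",px,.062); print(P,cl(P)*1000)
rel([(.6237,.1139,.14,-8)]); 
s=monitor.read_state(); print(s["position"])
E
```

```text
[[0.661  0.1423 0.062 ]
 [0.658  0.1134 0.062 ]
 [0.5928 0.1189 0.062 ]
 [0.5958 0.146  0.062 ]
 [0.6265 0.1297 0.062 ]] [[ 32.993   46.8454]
 [ 34.0397  17.7998]
 [-31.2252  14.1541]
 [-32.1188  41.3912]
 [  0.5527  29.6054]]
(0.6237, 0.1139, 0.14, -8) T [-0.682, 0.971, -0.04] A [-0.0, 0.003, -0.082] 
[0.5105 0.2512 0.1337]
```

```bash
python3 - <<'E'
from h import *
np.set_printoptions(precision=4,suppress=True)
def cl(P): P=np.atleast_2d(P); d=P[:,:2]-[.6218,.1005]; a=np.radians(-8); X=np.array([np.cos(a),np.sin(a)]);Y=np.array([-np.sin(a),np.cos(a)]); return np.c_[d@X,d@Y]
f=lambda q:np.array(q)/6+[255-.4,150-.4]
print("fj inner top z95",cl(plane("top",f([(170,45),(155,215)]),.095))*1000)
print("fj outer top z95",cl(plane("top",f([(122,43),(108,208)]),.095))*1000)
print("fj inner bottom z35",cl(plane("top",f([(172,75),(158,218)]),.035))*1000)
print("jaw inner z94",cl(plane("top",f([(424,78),(413,240)]),.094))*1000)
print("bed end z35",cl(plane("top",f([(98,68),(80,230)]),.035))*1000)
rel([(.60,.12,.135,-8)]); rel([(.6217,.0995,.135,-8)],(.60,.12,.135,-8))
E
```

```text
fj inner top z95 [[ 42.592   58.1048]
 [-47.4523  54.4851]]
fj outer top z95 [[ 40.9238  82.8961]
 [-46.4867  78.8048]]
fj inner bottom z35 [[ 42.7194  60.9746]
 [-36.0698  58.5741]]
jaw inner z94 [[ 39.9243 -74.0383]
 [-45.5426 -77.6289]]
bed end z35 [[ 42.1974 100.9925]
 [-47.1419  98.9545]]
(0.6, 0.12, 0.135, -8) T [-0.684, 0.808, -0.006] A [-0.0, 0.003, -0.082] 
(0.6217, 0.0995, 0.135, -8) T [-0.115, 0.162, 0.0] A [0.0, 0.0, 0.0]
```

Emit:
jog_arm(travel=[[-0.2, 0.25, -0.05], [-0.4, 0.5, -0.05], [-0.684, 0.808, -0.05], [-0.8, 0.96, -0.05], [-0.8, 0.96, -0.05], [-0.8, 0.96, -0.05]], angular=[[0, 0, -0.05], [0, 0, -0.082], [0, 0, -0.082], [0, 0, -0.082], [0, 0, -0.082], [0, 0, -0.082]], hand=[1, 1, 1, 1, 1, 1])

```text
t: 19.98
position: [0.615, 0.1071, 0.1426]
eef_rot: [-2.358, -2.073, 0.0]
contact_force: [-1.9, 0.9, -0.4]
gripper_width: 0.0634
gripper_force: 30.0
```

```bash
python3 - <<'E'
from h import *
s=monitor.read_state(); print(s["position"],s["gripper_width"])
rel([(.6217,.0995,.06,-8),(.6217,.0995,.047,-8)])
im=img("top");sc=img("scene"); a=cv2.resize(im[140:210,255:355],None,fx=4,fy=4,interpolation=2); b=cv2.resize(sc[180:280,255:355],None,fx=4,fy=4,interpolation=2)
b2=cv2.copyMakeBorder(a,0,120,0,0,0); cv2.imwrite("pics/c7.png",np.hstack([b2,b]))
E
```

```text
[0.61497632 0.10709675 0.1425736 ] 0.06341367513400768
(0.6217, 0.0995, 0.06, -8) T [-0.045, 0.052, 0.55] A [-0.001, -0.001, 0.007] 
(0.6217, 0.0995, 0.047, -8) T [-0.045, 0.052, 0.637] A [-0.001, -0.001, 0.007]
```

View pics/c7.png

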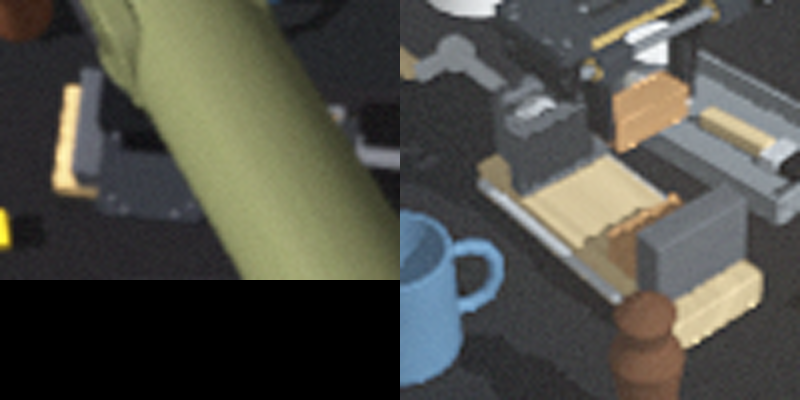

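Bar A is held level above the bed, and bar 1 sits below near the fixed jaw. Lowering.

Emit:
jog_arm(travel=[[-0.045, 0.052, 0.2], [-0.045, 0.052, 0.4], [-0.045, 0.052, 0.55], [-0.045, 0.052, 0.6], [-0.045, 0.052, 0.625], [-0.045, 0.052, 0.625]], angular=[[0, 0, 0.007], [0, 0, 0.007], [0, 0, 0.007], [0, 0, 0.007], [0, 0, 0.007], [0, 0, 0.007]], hand=[1, 1, 1, 1, 1, 1])

```text
t: 20.82
position: [0.6236, 0.0972, 0.05]
eef_rot: [2.373, 2.058, 0.002]
contact_force: [0.3, 0.2, 0.1]
gripper_width: 0.0637
gripper_force: 30.0
```

Emit:
jog_arm(travel=[[0, 0, 0.018], [0, 0, 0.02], [0, 0, 0.02]], angular=[[0, 0, 0], [0, 0, 0], [0, 0, 0]], hand=[1, 1, 1])

```text
t: 21.2
position: [0.6238, 0.0969, 0.0471]
eef_rot: [2.373, 2.057, 0.002]
contact_force: [0.2, 0.0, 2.9]
gripper_width: 0.0636
gripper_force: 30.0
```

Emit:
jog_arm(travel=[[0, 0, 0], [0, 0, 0], [0, 0, 0], [0, 0, -0.2], [0, 0, -0.6], [0.2, -0.3, -0.6], [0.4, -0.3, -0.6], [0.8, -0.3, -0.6], [1, -0.3, -0.6], [1, -0.3, -0.6]], angular=[[0, 0, 0], [0, 0, 0], [0, 0, 0], [0, 0, 0], [0, 0, 0], [0, 0, 0], [0, 0, -0.1], [0, 0, -0.2], [0, 0, -0.3], [0, 0, -0.39]], hand=[0, 0, 0, 0, 0, 0, 0, 0, 0, 0])

```text
t: 22.45
position: [0.5985, 0.2559, 0.1363]
eef_rot: [-1.628, -2.685, -0.003]
contact_force: [0.3, 0.6, 0.1]
gripper_width: 0.087
gripper_force: 0.0
```

```bash
cat >> h.py <<'E'
def cl(P):
    P=np.atleast_2d(P); d=P[:,:2]-[.6218,.1005]; a=np.radians(-8); X=np.array([np.cos(a),np.sin(a)]);Y=np.array([-np.sin(a),np.cos(a)]); return np.c_[d@X,d@Y]*1000
E
python3 - <<'E'
from h import *
s=monitor.read_state(); print(s["position"])
rel([(.54,.35,.13,26.6)]);rel([(.5588,.4075,.06,26.6),(.5588,.4075,.01,26.6)],(.54,.35,.13,26.6))
im=img("top"); cv2.imwrite("pics/t8.png",im); hsv=cv2.cvtColor(im,cv2.COLOR_BGR2HSV)
# hue profile along clamp centre line at z=.062
a=np.radians(-8);X=np.array([np.cos(a),np.sin(a)]);Y=np.array([-np.sin(a),np.cos(a)])
for xo in(-.02,0,.02):
    ys=np.arange(-80,64,4)/1000; P=np.array([np.r_[np.array([.6218,.1005])+xo*X+y*Y,.062] for y in ys]); q=proj("top",P)
    smp=cv2.remap(im,q[:,0].astype(np.float32)[None],q[:,1].astype(np.float32)[None],cv2.INTER_LINEAR)
    h=cv2.cvtColor(smp,cv2.COLOR_BGR2HSV)[0]
    print(xo,[(int(y*1000),*map(int,k)) for y,k in zip(ys,h)])
E
```

```text
[0.59850581 0.2559431  0.13626347]
(0.54, 0.35, 0.13, 26.6) T [0.736, -0.056, 0.044] A [0.0, -0.002, 0.01] 
(0.5588, 0.4075, 0.06, 26.6) T [0.287, 0.284, 0.467] A [0.0, 0.0, 0.0] 
(0.5588, 0.4075, 0.01, 26.6) T [0.287, 0.284, 0.8] A [0.0, 0.0, 0.0] 
-0.02 [(-80, 111, 27, 65), (-76, 12, 32, 79), (-72, 18, 93, 135), (-68, 18, 112, 168), (-64, 18, 113, 169), (-60, 18, 113, 170), (-56, 18, 110, 170), (-52, 19, 111, 170), (-48, 19, 110, 171), (-44, 19, 113, 173), (-40, 18, 111, 172), (-36, 18, 113, 172), (-32, 19, 111, 172), (-28, 19, 111, 170), (-24, 19, 114, 170), (-20, 18, 115, 167), (-16, 15, 138, 170), (-12, 14, 154, 209), (-8, 14, 154, 227), (-4, 14, 156, 206), (0, 15, 150, 162), (4, 18, 128, 102), (8, 25, 84, 70), (12, 33, 78, 69), (16, 33, 73, 73), (20, 34, 73, 77), (24, 32, 84, 82), (28, 33, 82, 90), (32, 33, 79, 94), (36, 32, 77, 99), (40, 31, 77, 103), (44, 33, 79, 107), (48, 33, 80, 111), (52, 32, 81, 116), (56, 33, 86, 116), (60, 33, 79, 119)]
0 [(-80, 115, 24, 63), (-76, 6, 19, 68), (-72, 17, 97, 124), (-68, 19, 111, 156), (-64, 18, 111, 159), (-60, 18, 110, 160), (-56, 18, 
[... 613 characters left out ...]
 17, 25, 70), (-72, 18, 102, 163), (-68, 19, 112, 184), (-64, 18, 115, 167), (-60, 18, 112, 177), (-56, 21, 101, 228), (-52, 23, 87, 246), (-48, 21, 96, 237), (-44, 19, 112, 180), (-40, 19, 114, 161), (-36, 18, 115, 160), (-32, 18, 111, 158), (-28, 18, 112, 161), (-24, 19, 115, 159), (-20, 18, 123, 156), (-16, 15, 151, 205), (-12, 15, 156, 221), (-8, 13, 160, 167), (-4, 13, 155, 138), (0, 13, 162, 134), (4, 14, 158, 136), (8, 14, 146, 140), (12, 16, 127, 149), (16, 15, 137, 143), (20, 14, 154, 137), (24, 13, 156, 137), (28, 13, 158, 136), (32, 14, 161, 138), (36, 13, 157, 140), (40, 14, 153, 138), (44, 16, 133, 148), (48, 18, 112, 152), (52, 19, 105, 134), (56, 22, 92, 86), (60, 30, 68, 64)]
```

Emit:
jog_arm(travel=[[0.3, -0.02, 0], [0.6, -0.05, 0], [0.736, -0.056, 0.04], [0.736, -0.056, 0.04], [0.736, -0.056, 0.04]], angular=[[0, 0, 0], [0, 0, 0.01], [0, 0, 0.01], [0, 0, 0.01], [0, 0, 0.01]], hand=[0, 0, 0, 0, 0])

```text
t: 23.12
position: [0.5441, 0.3439, 0.1298]
eef_rot: [1.667, 2.661, -0.002]
contact_force: [-0.3, -0.0, -0.5]
gripper_width: 0.087
gripper_force: 0.0
```

```bash
python3 - <<'E'
from h import *
rel([(.5588,.4075,.06,26.6),(.5588,.4075,.01,26.6)])
E
```

```text
(0.5588, 0.4075, 0.06, 26.6) T [0.34, 0.274, 0.464] A [-0.0, 0.001, -0.008] 
(0.5588, 0.4075, 0.01, 26.6) T [0.34, 0.274, 0.798] A [-0.0, 0.001, -0.008]
```

Emit:
jog_arm(travel=[[0.34, 0.274, 0], [0.34, 0.274, 0.3], [0.34, 0.274, 0.74], [0.34, 0.274, 0.79], [0.34, 0.274, 0.798], [0.34, 0.274, 0.798], [0.34, 0.274, 0.798], [0.34, 0.274, 0.798], [0.34, 0.274, 0.4], [0.34, 0.274, -0.1]], angular=[[0, 0, -0.008], [0, 0, -0.008], [0, 0, -0.008], [0, 0, -0.008], [0, 0, -0.008], [0, 0, -0.008], [0, 0, -0.008], [0, 0, -0.008], [0, 0, -0.008], [0, 0, -0.008]], hand=[0, 0, 0, 0, 1, 1, 1, 1, 1, 1])

```text
t: 24.38
position: [0.5563, 0.4096, 0.1337]
eef_rot: [-1.646, -2.675, 0.002]
contact_force: [1.0, 0.2, 0.3]
gripper_width: 0.064
gripper_force: 30.0
```

```bash
python3 - <<'E'
from h import *
s=monitor.read_state(); print(s["position"],s["gripper_width"])
rel([(.55,.29,.145,10)]);rel([(.56,.17,.145,-8)],(.55,.29,.145,10));rel([(.61,.07,.145,-8)],(.56,.17,.145,-8))
np.set_printoptions(precision=1,suppress=True,linewidth=200)
im=img("top"); cv2.imwrite("pics/t9.png",im)
a=np.radians(-8);X=np.array([np.cos(a),np.sin(a)]);Y=np.array([-np.sin(a),np.cos(a)])
for xo in(-.025,-.01,.01,.025):
    ys=np.arange(-72,62,2)/1000; P=np.array([np.r_[np.array([.6218,.1005])+xo*X+y*Y,.062] for y in ys]); q=proj("top",P)
    smp=cv2.remap(im,q[:,0].astype(np.float32)[None],q[:,1].astype(np.float32)[None],cv2.INTER_LINEAR)
    h=cv2.cvtColor(smp,cv2.COLOR_BGR2HSV)[0]; print(xo,"".join("#" if k[1]>145 and k[0]<17 else("+" if k[1]>128 and k[0]<17 else ".") for k in h))
E
```

```text
[0.55632245 0.40959875 0.13371269] 0.0640052968966937
(0.55, 0.29, 0.145, 10) T [-0.693, -0.397, -0.074] A [-0.001, 0.0, 0.187] 
(0.56, 0.17, 0.145, -8) T [-0.799, -0.073, 0.0] A [0.0, 0.0, 0.2] 
(0.61, 0.07, 0.145, -8) T [-0.614, 0.423, 0.0] A [0.0, 0.0, 0.0] 
-0.025 ............................+############++++############+.........
-0.01 ............................+#############++#############+.........
0.01 ...........................++############+++#############++........
0.025 ...........................+##############++##############.........
```

Two bars are square and adjacent: y −16…11 and 14…42. Bar B is held and on its way.

Emit:
jog_arm(travel=[[-0.2, -0.1, -0.08], [-0.4, -0.25, -0.08], [-0.693, -0.397, -0.08], [-0.693, -0.397, -0.08]], angular=[[0, 0, 0.1], [0, 0, 0.187], [0, 0, 0.187], [0, 0, 0.187]], hand=[1, 1, 1, 1])

```text
t: 24.92
position: [0.5524, 0.2847, 0.1445]
eef_rot: [2.027, 2.395, -0.004]
contact_force: [0.2, 0.2, 0.0]
gripper_width: 0.0637
gripper_force: 30.0
```

Emit:
jog_arm(travel=[[-0.25, -0.02, 0], [-0.5, -0.05, 0], [-0.799, -0.073, 0], [-0.799, -0.073, 0]], angular=[[0, 0, 0.1], [0, 0, 0.2], [0, 0, 0.2], [0, 0, 0.2]], hand=[1, 1, 1, 1])

```text
t: 25.42
position: [0.5616, 0.1665, 0.1446]
eef_rot: [2.376, 2.051, -0.002]
contact_force: [0.1, -0.7, 0.2]
gripper_width: 0.0634
gripper_force: 30.0
```

Emit:
jog_arm(travel=[[-0.3, 0.2, 0], [-0.614, 0.423, 0], [-0.614, 0.423, 0], [-0.614, 0.423, 0]], angular=[[0, 0, 0], [0, 0, 0], [0, 0, 0], [0, 0, 0]], hand=[1, 1, 1, 1])

```text
t: 25.92
position: [0.6101, 0.0728, 0.1448]
eef_rot: [-2.369, -2.061, -0.002]
contact_force: [-0.1, 0.2, 0.4]
gripper_width: 0.0638
gripper_force: 30.0
```

```bash
python3 - <<'E'
from h import *
s=monitor.read_state(); print(s["position"],s["gripper_width"])
rel([(.6171,.0665,.05,-8),(.6171,.0665,.047,-8)])
E
```

```text
[0.61007149 0.0728296  0.14480098] 0.06377300045263039
(0.6171, 0.0665, 0.05, -8) T [-0.037, 0.053, 0.632] A [-0.0, -0.001, 0.001] 
(0.6171, 0.0665, 0.047, -8) T [-0.037, 0.053, 0.652] A [-0.0, -0.001, 0.001]
```

Emit:
jog_arm(travel=[[-0.037, 0.053, 0.2], [-0.037, 0.053, 0.4], [-0.037, 0.053, 0.55], [-0.037, 0.053, 0.62], [-0.037, 0.053, 0.65], [-0.037, 0.053, 0.66], [-0.037, 0.053, 0.66]], angular=[[0, 0, 0], [0, 0, 0], [0, 0, 0], [0, 0, 0], [0, 0, 0], [0, 0, 0], [0, 0, 0]], hand=[1, 1, 1, 1, 1, 1, 1])

```text
t: 26.8
position: [0.6176, 0.0651, 0.048]
eef_rot: [2.371, 2.061, 0.001]
contact_force: [-4.2, 0.2, 7.1]
gripper_width: 0.0639
gripper_force: 30.0
```

Emit:
jog_arm(travel=[[0, 0, 0], [0, 0, 0], [0, 0, 0], [0, 0, -0.2], [0, 0, -0.6], [-0.3, 0, -0.9], [-0.6, 0, -0.9], [-0.9, 0, -0.9], [-0.9, 0, -0.9], [-0.9, 0, -0.9]], angular=[[0, 0, 0], [0, 0, 0], [0, 0, 0], [0, 0, 0], [0, 0, 0], [0, 0, 0], [0, 0, 0], [0, 0, 0], [0, 0, 0], [0, 0, 0]], hand=[0, 0, 0, 0, 0, 0, 0.3, 0.43, 0.43, 0.43])

```text
t: 28.05
position: [0.5985, -0.0691, 0.1808]
eef_rot: [-2.371, -2.06, -0.001]
contact_force: [0.3, -0.0, -0.7]
gripper_width: 0.0554
gripper_force: 0.0
```

```bash
cat >> h.py <<'E'
def prof(im,x0=-72,x1=62):
    a=np.radians(-8);X=np.array([np.cos(a),np.sin(a)]);Y=np.array([-np.sin(a),np.cos(a)])
    for xo in(-.025,-.01,.01,.025):
        ys=np.arange(x0,x1,2)/1000; P=np.array([np.r_[np.array([.6218,.1005])+xo*X+y*Y,.062] for y in ys]); q=proj("top",P)
        smp=cv2.remap(im,q[:,0].astype(np.float32)[None],q[:,1].astype(np.float32)[None],cv2.INTER_LINEAR)
        h=cv2.cvtColor(smp,cv2.COLOR_BGR2HSV)[0]; print(xo,"".join("#" if k[1]>145 and k[0]<17 else("+" if k[1]>128 and k[0]<17 else ".") for k in h))
E
python3 - <<'E'
from h import *
s=monitor.read_state(); print(s["position"],s["gripper_width"])
im=img("top");sc=img("scene"); cv2.imwrite("pics/t10.png",im);cv2.imwrite("pics/s10.png",sc); prof(im)
bt,bs=[cv2.resize(k,None,fx=4,fy=4,interpolation=2) for k in(im,sc)]
def cen(c): M=cv2.moments(c); return ((M['m10']/M['m00']-1.5)/4,(M['m01']/M['m00']-1.5)/4)
A=[(cen(c),cv2.contourArea(c)) for c in blobs(bt,(10,60,100),(30,255,255),(1440,640,1600,720),100)]
B=[(cen(c),cv2.contourArea(c)) for c in blobs(bs,(8,50,90),(30,255,255),(980,740,1048,820),100)]
print(A,B); 
if A and B: 
    p=tri(A[0][0],B[0][0])[0]; print(p,cl(p))
E
```

```text
[ 0.59851109 -0.06911645  0.18075442] 0.05542074989386733
-0.025 ..........+############++...+############+++#############+.........
-0.01 ..........+#############+..+##############+++############+.........
0.01 ..........+############+++.++############++++############++........
0.025 ..........+#############+..+##############++#############++........
[] [((253.64928388542162, 193.67692830852934), 1041.5)]
```

Row is set: y −52…−23, −17…11, 14…42. The knob is at clamp x≈+39 mm, z 74, so the crank is near 90°. Moving over the knob.

```bash
python3 - <<'E'
from h import *
rel([(.6244,-.1614,.14,-8),(.6244,-.1614,.0613,-8)])
E
```

```text
(0.6244, -0.1614, 0.14, -8) T [-0.595, 0.256, 0.272] A [0.0, -0.001, 0.001] 
(0.6244, -0.1614, 0.0613, -8) T [-0.595, 0.256, 0.796] A [0.0, -0.001, 0.001]
```

Emit:
jog_arm(travel=[[-0.3, 0.13, 0.1], [-0.595, 0.256, 0.2], [-0.595, 0.256, 0.27], [-0.595, 0.256, 0.27], [-0.595, 0.256, 0.27]], angular=[[0, 0, 0], [0, 0, 0], [0, 0, 0], [0, 0, 0], [0, 0, 0]], hand=[0.43, 0.43, 0.43, 0.43, 0.43])

```text
t: 28.78
position: [0.6246, -0.1608, 0.141]
eef_rot: [2.368, 2.064, 0.002]
contact_force: [0.1, -0.6, -0.2]
gripper_width: 0.0496
gripper_force: 0.0
```

```bash
python3 - <<'E'
from h import *
rel([(.6244,-.1614,.0613,-8)])
E
```

```text
(0.6244, -0.1614, 0.0613, -8) T [-0.005, -0.001, 0.531] A [0.001, -0.0, 0.002]
```

Emit:
jog_arm(travel=[[0, 0, 0.2], [0, 0, 0.4], [0, 0, 0.53], [0, 0, 0.53], [0, 0, 0.53], [0, 0, 0.53], [0, 0, 0.53], [0, 0, 0.53]], angular=[[0, 0, 0], [0, 0, 0], [0, 0, 0], [0, 0, 0], [0, 0, 0], [0, 0, 0], [0, 0, 0], [0, 0, 0]], hand=[0.43, 0.43, 0.43, 0.43, 1, 1, 1, 1])

```text
t: 29.78
position: [0.624, -0.1637, 0.0612]
eef_rot: [2.372, 2.059, -0.0]
contact_force: [-3.9, 0.1, 0.9]
gripper_width: 0.0173
gripper_force: 11.5
```

```bash
cat > hel.py <<'E'
import numpy as np,sys
p0=float(sys.argv[1]); ps=[float(v) for v in sys.argv[2:]]
a0=np.radians(p0)
for p in ps:
    a=np.radians(p); print(p,[round(float(v),3) for v in (20*(p-p0)/360/150,.038*(np.sin(a)-np.sin(a0))/.15,-.038*(np.cos(a)-np.cos(a0))/.15)])
E
python3 - <<'E'
from h import *
s=monitor.read_state(); print(s["position"],s["gripper_width"],s["contact_force"],cl(s["position"]))
E
for p in 91 331 571 811; do python3 hel.py $p $(seq $((p+24)) 24 $((p+240))); done
```

```text
[ 0.62403638 -0.16368595  0.06116471] 0.0172874760441266 [-3.88004021  0.10164389  0.85465756] [[  38.98219424 -261.30366657]]
115.0 [0.009, -0.024, 0.103]
139.0 [0.018, -0.087, 0.187]
163.0 [0.027, -0.179, 0.238]
187.0 [0.036, -0.284, 0.247]
211.0 [0.044, -0.384, 0.213]
235.0 [0.053, -0.461, 0.141]
259.0 [0.062, -0.502, 0.044]
283.0 [0.071, -0.5, -0.061]
307.0 [0.08, -0.456, -0.157]
331.0 [0.089, -0.376, -0.226]
355.0 [0.009, 0.101, -0.031]
379.0 [0.018, 0.205, -0.018]
403.0 [0.027, 0.296, 0.036]
427.0 [0.036, 0.356, 0.123]
451.0 [0.044, 0.376, 0.226]
475.0 [0.053, 0.352, 0.329]
499.0 [0.062, 0.289, 0.413]
523.0 [0.071, 0.197, 0.464]
547.0 [0.08, 0.092, 0.473]
571.0 [0.089, -0.008, 0.439]
595.0 [0.009, -0.077, -0.072]
619.0 [0.018, -0.118, -0.169]
643.0 [0.027, -0.116, -0.274]
667.0 [0.036, -0.072, -0.37]
691.0 [0.044, 0.008, -0.439]
715.0 [0.053, 0.108, -0.47]
739.0 [0.062, 0.213, -0.457]
763.0 [0.071, 0.303, -0.402]
787.0 [0.08, 0.364, -0.316]
811.0 [0.089, 0.384, -0.213]
835.0 [0.009, -0.024, 0.103]
859.0 [0.018, -0.087, 0.187]
883.0 [0.027, -0.179, 0.238]
907.0 [0.036, -0.284, 0.247]
931.0 [0.044, -0.384, 0.213]
955.0 [0.053, -0.461, 0.141]
979.0 [0.062, -0.502, 0.044]
1003.0 [0.071, -0.5, -0.061]
1027.0 [0.08, -0.456, -0.157]
1051.0 [0.089, -0.376, -0.226]
```

Emit:
jog_arm(travel=[[0.009, -0.024, 0.103], [0.018, -0.087, 0.187], [0.027, -0.179, 0.238], [0.036, -0.284, 0.247], [0.044, -0.384, 0.213]], angular=[[0, 0, 0], [0, 0, 0], [0, 0, 0], [0, 0, 0], [0, 0, 0]], hand=[1, 1, 1, 1, 1])

```text
t: 30.4
position: [0.5701, -0.1497, 0.0298]
eef_rot: [2.369, 2.056, 0.006]
contact_force: [6.1, -1.8, 5.2]
gripper_width: 0.0167
gripper_force: 30.0
```

```bash
python3 - <<'E'
from h import *
s=monitor.read_state(); print(s["position"],s["gripper_width"],s["contact_force"],s["gripper_force"],cl(s["position"]))
E
for p in 211 451 691 ; do python3 hel.py $p $(seq $((p+24)) 24 $((p+240))); done
```

```text
[ 0.57007977 -0.14970711  0.02978641] 0.01666591510175808 [ 6.10568823 -1.76956427  5.22043781] 30.016289055347443 [[ -16.39479414 -254.97017542]]
235.0 [0.009, -0.077, -0.072]
259.0 [0.018, -0.118, -0.169]
283.0 [0.027, -0.116, -0.274]
307.0 [0.036, -0.072, -0.37]
331.0 [0.044, 0.008, -0.439]
355.0 [0.053, 0.108, -0.47]
379.0 [0.062, 0.213, -0.457]
403.0 [0.071, 0.303, -0.402]
427.0 [0.08, 0.364, -0.316]
451.0 [0.089, 0.384, -0.213]
475.0 [0.009, -0.024, 0.103]
499.0 [0.018, -0.087, 0.187]
523.0 [0.027, -0.179, 0.238]
547.0 [0.036, -0.284, 0.247]
571.0 [0.044, -0.384, 0.213]
595.0 [0.053, -0.461, 0.141]
619.0 [0.062, -0.502, 0.044]
643.0 [0.071, -0.5, -0.061]
667.0 [0.08, -0.456, -0.157]
691.0 [0.089, -0.376, -0.226]
715.0 [0.009, 0.101, -0.031]
739.0 [0.018, 0.205, -0.018]
763.0 [0.027, 0.296, 0.036]
787.0 [0.036, 0.356, 0.123]
811.0 [0.044, 0.376, 0.226]
835.0 [0.053, 0.352, 0.329]
859.0 [0.062, 0.289, 0.413]
883.0 [0.071, 0.197, 0.464]
907.0 [0.08, 0.092, 0.473]
931.0 [0.089, -0.008, 0.439]
```

Emit:
jog_arm(travel=[[0.009, -0.077, -0.072], [0.018, -0.118, -0.169], [0.027, -0.116, -0.274], [0.036, -0.072, -0.37], [0.044, 0.008, -0.439], [0.053, 0.108, -0.47], [0.062, 0.213, -0.457], [0.071, 0.303, -0.402], [0.08, 0.364, -0.316], [0.089, 0.384, -0.213]], angular=[[0, 0, 0], [0, 0, 0], [0, 0, 0], [0, 0, 0], [0, 0, 0], [0, 0, 0], [0, 0, 0], [0, 0, 0], [0, 0, 0], [0, 0, 0]], hand=[1, 1, 1, 1, 1, 1, 1, 1, 1, 1])

```text
t: 31.65
position: [0.6267, -0.1436, 0.0595]
eef_rot: [-2.371, -2.059, 0.001]
contact_force: [-5.2, -0.8, 3.1]
gripper_width: 0.017
gripper_force: 30.0
```

```bash
python3 - <<'E'
from h import *
s=monitor.read_state(); print(s["gripper_width"],s["contact_force"],s["gripper_force"],cl(s["position"]))
prof(img("top"))
E
```

```text
0.0169773610783991 [-5.16400347 -0.79997325  3.08262358] 29.996687471866608 [[  38.86015786 -241.01737665]]
-0.025 ...........+###########++...+############+++#############+.........
-0.01 ...........++##########+++.++############++++############++........
0.01 ...........+############+..+#############++++############++........
0.025 ...........+############+..+##############++#############+.........
```

Emit:
jog_arm(travel=[[0.009, -0.024, 0.103], [0.018, -0.087, 0.187], [0.027, -0.179, 0.238], [0.036, -0.284, 0.247], [0.044, -0.384, 0.213], [0.053, -0.461, 0.141], [0.062, -0.502, 0.044], [0.071, -0.5, -0.061], [0.08, -0.456, -0.157], [0.089, -0.376, -0.226]], angular=[[0, 0, 0], [0, 0, 0], [0, 0, 0], [0, 0, 0], [0, 0, 0], [0, 0, 0], [0, 0, 0], [0, 0, 0], [0, 0, 0], [0, 0, 0]], hand=[1, 1, 1, 1, 1, 1, 1, 1, 1, 1])

```text
t: 32.95
position: [0.5688, -0.1231, 0.0945]
eef_rot: [-2.368, -2.056, 0.013]
contact_force: [-9.0, -2.7, 5.5]
gripper_width: 0.0172
gripper_force: 30.0
```

```bash
python3 - <<'E'
from h import *
s=monitor.read_state(); print(s["gripper_width"],s["contact_force"],s["gripper_force"],cl(s["position"]))
prof(img("top"))
E
```

```text
0.01716019377533103 [-8.9569119  -2.69554282  5.45520076] 30.014082491397858 [[ -21.37899953 -228.80062123]]
-0.025 ..................#######################################+.........
-0.01 .................++######################################+.........
0.01 ..................#######################################+.........
0.025 .................+#######################################+.........
```

Emit:
jog_arm(travel=[[0.009, 0.101, -0.031], [0.018, 0.205, -0.018], [0.027, 0.296, 0.036], [0.036, 0.356, 0.123], [0.044, 0.376, 0.226], [0.053, 0.352, 0.329], [0.062, 0.289, 0.413], [0.071, 0.197, 0.464], [0.08, 0.092, 0.473], [0.089, -0.008, 0.439]], angular=[[0, 0, 0], [0, 0, 0], [0, 0, 0], [0, 0, 0], [0, 0, 0], [0, 0, 0], [0, 0, 0], [0, 0, 0], [0, 0, 0], [0, 0, 0]], hand=[1, 1, 1, 1, 1, 1, 1, 1, 1, 1])

```text
t: 34.25
position: [0.5754, -0.1099, 0.0296]
eef_rot: [2.369, 2.056, 0.006]
contact_force: [5.8, -3.6, 6.3]
gripper_width: 0.0171
gripper_force: 30.0
```

```bash
python3 - <<'E'
from h import *
s=monitor.read_state(); print(s["gripper_width"],s["contact_force"],s["gripper_force"],cl(s["position"]))
prof(img("top"))
E
python3 hel.py 931 $(seq 947 16 1075)
```

```text
0.017067828283575004 [ 5.83856023 -3.63926766  6.34495306] 30.024133622646332 [[ -16.67551088 -214.80969044]]
-0.025 ........................++#####################################+...
-0.01 ........................+###########..########################+....
0.01 ........................+#####################################+....
0.025 ........................++####################################++...
947.0 [0.006, -0.055, -0.044]
963.0 [0.012, -0.095, -0.102]
979.0 [0.018, -0.118, -0.169]
995.0 [0.024, -0.122, -0.239]
1011.0 [0.03, -0.106, -0.308]
1027.0 [0.036, -0.072, -0.37]
1043.0 [0.041, -0.022, -0.419]
1059.0 [0.047, 0.04, -0.454]
1075.0 [0.053, 0.108, -0.47]
```

Emit:
jog_arm(travel=[[0.006, -0.055, -0.044], [0.012, -0.095, -0.102], [0.018, -0.118, -0.169], [0.024, -0.122, -0.239], [0.03, -0.106, -0.308], [0.03, -0.106, -0.308]], angular=[[0, 0, 0], [0, 0, 0], [0, 0, 0], [0, 0, 0], [0, 0, 0], [0, 0, 0]], hand=[1, 1, 1, 1, 1, 1])

```text
t: 35.05
position: [0.5572, -0.1031, 0.0749]
eef_rot: [-2.371, -2.059, 0.004]
contact_force: [-3.2, -4.4, 1.3]
gripper_width: 0.0169
gripper_force: 30.0
```

```bash
python3 - <<'E'
from h import *
s=monitor.read_state(); print(s["gripper_width"],s["contact_force"],s["gripper_force"],cl(s["position"]),s["position"][2])
prof(img("top"))
E
python3 hel.py 1011 $(seq 1027 16 1099)
```

```text
0.01693314304805363 [-3.16525207 -4.36961151  1.27327612] 29.989351630210876 [[ -35.64991909 -210.62667238]] 0.07490979798079248
-0.025 ..........................+#####################################+..
-0.01 ..........................+#####################################+..
0.01 ..........................+#####################################+..
0.025 ..........................+###########..########################+..
1027.0 [0.006, 0.034, -0.062]
1043.0 [0.012, 0.084, -0.112]
1059.0 [0.018, 0.146, -0.146]
1075.0 [0.024, 0.214, -0.162]
1091.0 [0.03, 0.285, -0.158]
```

Emit:
jog_arm(travel=[[0.006, 0.034, -0.062], [0.012, 0.084, -0.112], [0.012, 0.084, -0.112]], angular=[[0, 0, 0], [0, 0, 0], [0, 0, 0]], hand=[1, 1, 1])

```text
t: 35.48
position: [0.567, -0.1031, 0.0906]
eef_rot: [-2.368, -2.056, 0.013]
contact_force: [-8.9, -4.8, 4.0]
gripper_width: 0.0174
gripper_force: 30.0
```

```bash
python3 - <<'E'
from h import *
s=monitor.read_state(); print(s["gripper_width"],s["contact_force"],s["gripper_force"],cl(s["position"]),s["position"][2])
prof(img("top"))
E
python3 hel.py 1043 $(seq 1059 16 1123)
```

```text
0.017392154976286822 [-8.87469185 -4.8389977   3.95998071] 30.00017613172531 [[ -25.92233744 -209.27760666]] 0.09060431830057393
-0.025 ..........................++####################################+..
-0.01 ..........................+#####################################+..
0.01 ..........................+#####################################+..
0.025 ..........................+###########+..#######################+..
1059.0 [0.006, 0.062, -0.034]
1075.0 [0.012, 0.13, -0.05]
1091.0 [0.018, 0.201, -0.046]
1107.0 [0.024, 0.267, -0.023]
1123.0 [0.03, 0.325, 0.017]
```

Emit:
jog_arm(travel=[[0.006, 0.062, -0.034], [0.012, 0.13, -0.05], [0.012, 0.13, -0.05], [0.012, 0.13, -0.05]], angular=[[0, 0, 0], [0, 0, 0], [0, 0, 0], [0, 0, 0]], hand=[1, 1, 1, 1])

```text
t: 36.02
position: [0.5878, -0.1044, 0.1005]
eef_rot: [-2.37, -2.058, 0.011]
contact_force: [-11.2, -5.6, 14.2]
gripper_width: 0.0168
gripper_force: 30.0
```

```bash
python3 - <<'E'
from h import *
s=monitor.read_state(); print(s["gripper_width"],s["contact_force"],s["gripper_force"],cl(s["position"]),s["position"][2])
im=img("top"); sc=img("scene"); prof(im); cv2.imwrite("pics/t20.png",im);cv2.imwrite("pics/s20.png",sc)
E
```

```text
0.016832323774043444 [-11.15581447  -5.6303801   14.23181695] 30.036619305610657 [[  -5.16742671 -207.67017319]] 0.10050455074630502
-0.025 ..........................+#####################################+..
-0.01 ..........................+#####################################+..
0.01 ..........................+#####################################+..
0.025 ..........................+##########....#######################+..
```

The clamp is tight: the row stopped moving from about 1011°, and the handle force has grown to 11 N tangential. Releasing and rising.

Emit:
jog_arm(travel=[[0, 0, 0], [0, 0, 0], [0, 0, 0], [0, 0, -0.3], [0, 0, -0.5], [0, 0, -0.5], [0, 0, -0.5]], angular=[[0, 0, 0], [0, 0, 0], [0, 0, 0], [0, 0, 0], [0, 0, 0], [0, 0, 0], [0, 0, 0]], hand=[0.4, 0.4, 0.4, 0.4, 0.4, 0.4, 0.4])

```text
t: 37.0
position: [0.5909, -0.1026, 0.1739]
eef_rot: [-2.371, -2.061, -0.002]
contact_force: [0.0, 0.4, -0.1]
gripper_width: 0.0522
gripper_force: 0.0
```

```bash
python3 - <<'E'
from h import *
s=monitor.read_state(); print(s["position"],s["gripper_width"],s["contact_force"])
rel([(.50,-.19,.17,0)]); rel([(.43,-.2655,.11,0)],(.50,-.19,.17,0))
im=img("top"); sc=img("scene")
q=np.array([(.43,-.2655,.071)]); 
D=lambda p:np.array(p)/5+[340,150]-.4
P=plane("top",D([(330,415),(348,370),(388,347),(434,355)]),.038); d=P[:,:2]-[.43,-.2655]; print(np.degrees(np.arctan2(d[:,1],d[:,0])),np.hypot(*d.T))
a=cv2.resize(im[150:200,265:395],None,fx=6,fy=6,interpolation=2); b=cv2.resize(sc[180:280,225:355],None,fx=6,fy=3,interpolation=2)
cv2.imwrite("pics/c21.png",np.vstack([a,b]))
E
```

```text
[ 0.59093721 -0.10257068  0.17389345] 0.05222470785142172 [ 0.01683888  0.43375185 -0.0706573 ]
(0.5, -0.19, 0.17, 0) T [-0.662, -0.519, 0.025] A [0.0, -0.001, -0.089] 
(0.43, -0.2655, 0.11, 0) T [-0.503, -0.467, 0.4] A [0.0, 0.0, 0.0] 
[ 85.75153519  41.53081038   1.48756007 -35.54951006] [0.04084823 0.04158837 0.04500221 0.04793634]
```

View pics/c21.png

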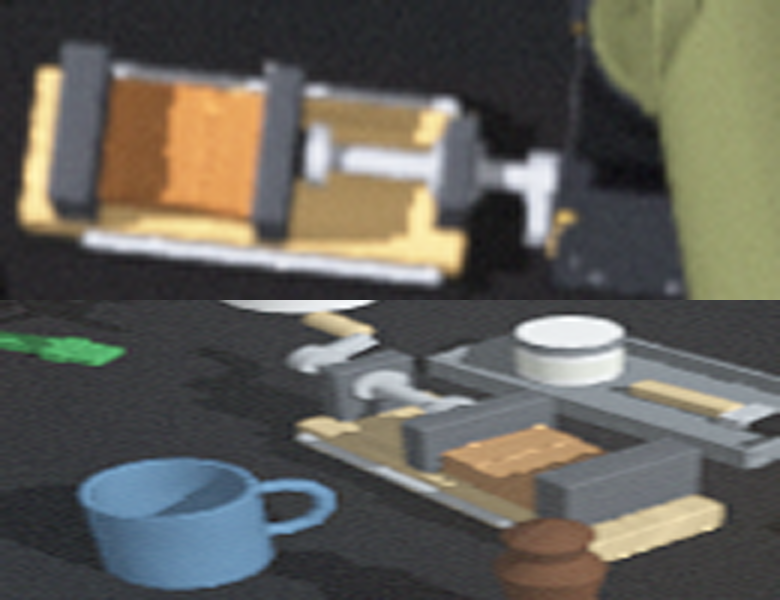

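The row is flush between both jaws (top crop (185,148)) and square. The crank is free of the gripper. Moving to the timer and refining the dial centre.

Emit:
jog_arm(travel=[[-0.2, -0.15, 0], [-0.4, -0.35, 0], [-0.662, -0.519, 0], [-0.662, -0.519, 0], [-0.662, -0.519, 0]], angular=[[0, 0, -0.05], [0, 0, -0.089], [0, 0, -0.089], [0, 0, -0.089], [0, 0, -0.089]], hand=[0.4, 0.4, 0.4, 0.4, 0.4])

```text
t: 37.72
position: [0.4997, -0.1904, 0.1738]
eef_rot: [-2.222, -2.22, -0.001]
contact_force: [0.9, 0.4, -0.2]
gripper_width: 0.0521
gripper_force: 0.0
```

```bash
python3 - <<'E'
from h import *
np.set_printoptions(precision=4,suppress=True)
t=cv2.imread("pics/top0.png"); s=cv2.imread("pics/scene0.png")
D=lambda p:np.array(p)/5+[340,150]-.4
P=plane("top",D([(349,415),(458,415),(404,363),(404,468)]),.047); print(P,(P[0]+P[1])/2,(P[2]+P[3])/2)
for dx,dy in((.43,-.2655),(.431,-.268),(.432,-.2695)):
    Q=plane("top",D([(330,415),(348,370),(388,347),(434,355)]),.038); d=Q[:,:2]-[dx,dy]; print(np.degrees(np.arctan2(d[:,1],d[:,0])),np.hypot(*d.T))
big=cv2.resize(t,None,fx=4,fy=4,interpolation=2)
for c in blobs(big,(0,0,0),(180,255,75),(1620,860,1740,1010),2000):
    (x,y),r=cv2.minEnclosingCircle(c); e=cv2.fitEllipse(c); print(e, plane("top",[((e[0][0]-1.5)/4,(e[0][1]-1.5)/4)],.047))
rel([(.431,-.268,.11,0),(.431,-.268,.051,0)])
E
```

```text
[[ 0.4316 -0.235   0.047 ]
 [ 0.4294 -0.3038  0.047 ]
 [ 0.4633 -0.2718  0.047 ]
 [ 0.3974 -0.2675  0.047 ]] [ 0.4305 -0.2694  0.047 ] [ 0.4303 -0.2697  0.047 ]
[ 85.7515  41.5308   1.4876 -35.5495] [0.0408 0.0416 0.045  0.0479]
[ 87.317   44.9439   4.7671 -33.7277] [0.0433 0.0426 0.0441 0.0457]
[ 88.686   47.3026   6.8557 -32.8269] [0.0447 0.043  0.0433 0.044 ]
((1683.1409912109375, 932.321533203125), (80.41262817382812, 86.46515655517578), 99.6803207397461) [[ 0.4302 -0.2697  0.047 ]]
(0.431, -0.268, 0.11, 0) T [-0.518, -0.458, 0.425] A [-0.0, -0.001, -0.001] 
(0.431, -0.268, 0.051, 0) T [-0.519, -0.458, 0.818] A [-0.0, -0.001, -0.001]
```

Emit:
jog_arm(travel=[[-0.3, -0.25, 0], [-0.525, -0.461, 0.2], [-0.525, -0.461, 0.4], [-0.525, -0.461, 0.6], [-0.525, -0.461, 0.78], [-0.525, -0.461, 0.81], [-0.525, -0.461, 0.81]], angular=[[0, 0, 0.01], [0, 0, 0.02], [0, 0, 0.02], [0, 0, 0.02], [0, 0, 0.02], [0, 0, 0.02], [0, 0, 0.02]], hand=[0.5, 0.5, 0.5, 0.5, 0.5, 0.5, 0.5])

```text
t: 38.6
position: [0.4315, -0.2688, 0.0531]
eef_rot: [-2.255, -2.187, -0.001]
contact_force: [-0.1, 0.0, 0.4]
gripper_width: 0.0435
gripper_force: 0.0
```

Emit:
jog_arm(travel=[[0, 0, 0], [0, 0, 0], [0, 0, 0], [0, 0, 0]], angular=[[0, 0, 0], [0, 0, 0], [0, 0, 0], [0, 0, 0]], hand=[1, 1, 1, 1])

```text
t: 39.1
position: [0.4298, -0.2699, 0.0531]
eef_rot: [-2.257, -2.184, 0.002]
contact_force: [-2.6, 0.6, 2.6]
gripper_width: 0.0135
gripper_force: 30.0
```

Gripped at 13.5 mm, which fits the 14 mm bar. Turning clockwise 80°.

Emit:
jog_arm(travel=[[0, 0, 0], [0, 0, 0], [0, 0, 0], [0, 0, 0], [0, 0, 0], [0, 0, 0], [0, 0, 0], [0, 0, 0], [0, 0, 0], [0, 0, 0]], angular=[[0, 0, 0.11], [0, 0, 0.22], [0, 0, 0.33], [0, 0, 0.44], [0, 0, 0.55], [0, 0, 0.66], [0, 0, 0.77], [0, 0, 0.88], [0, 0, 0.9], [0, 0, 0.9]], hand=[1, 1, 1, 1, 1, 1, 1, 1, 1, 1])

```text
t: 40.35
position: [0.4294, -0.2696, 0.0531]
eef_rot: [-3.135, -0.198, 0.004]
contact_force: [-5.4, 0.9, 6.6]
gripper_width: 0.0141
gripper_force: 30.0
```

```bash
python3 - <<'E'
from h import *
s=monitor.read_state(); y=R.from_rotvec(s["eef_rot"]).as_matrix()[:,1]; print(s["position"],s["gripper_width"],s["ft_torque"],np.degrees(np.arctan2(y[1],y[0])))
E
```

```text
[ 0.42939582 -0.26955227  0.05311351] 0.01405857569702577 [ 0.30525165  0.94598728 -0.00980448] -82.78582248588687
```

Emit:
jog_arm(travel=[[0, 0, 0], [0, 0, 0], [0, 0, 0], [0, 0, -0.3], [0, 0, -0.6], [0, 0, -0.9], [0, 0.4, -0.9], [0, 0.8, -0.9], [0, 0.95, -0.9], [0, 0.95, -0.9]], angular=[[0, 0, 0], [0, 0, 0], [0, 0, 0], [0, 0, 0], [0, 0, 0], [0, 0, 0], [0, 0, 0], [0, 0, 0], [0, 0, 0], [0, 0, 0]], hand=[0.5, 0.5, 0.5, 0.5, 0.5, 0.5, 0.5, 0.5, 0.5, 0.5])

```text
t: 41.6
position: [0.4475, -0.4128, 0.187]
eef_rot: [-3.135, -0.191, 0.001]
contact_force: [-0.1, 1.0, -0.1]
gripper_width: 0.0434
gripper_force: 0.0
```

```bash
python3 - <<'E'
from h import *
np.set_printoptions(precision=4,suppress=True)
s=monitor.read_state(); print(s["position"],s["contact_force"])
im=img("top"); sc=img("scene"); prof(im)
bt=cv2.resize(im,None,fx=4,fy=4,interpolation=2); bs=cv2.resize(sc,None,fx=4,fy=4,interpolation=2)
def cen(c): M=cv2.moments(c); return ((M['m10']/M['m00']-1.5)/4,(M['m01']/M['m00']-1.5)/4)
print("pointer top px exp",proj("top",[(.4303+.02,-.2696,.071)])," scene exp",proj("scene",[(.4303+.02,-.2696,.071),(.4303,-.2696+.02,.071)]))
for n,b,z,box,lo,hi in(("top",bt,.071,(1636,880,1730,975),(0,0,110),(180,80,255)),("scene",bs,.071,(1040,620,1160,740),(0,0,120),(180,80,255))):
    for c in blobs(b,lo,hi,box,15): 
        p=plane(n,[cen(c)],z)[0]; d=p[:2]-[.4303,-.2696]; print(n,cen(c),cv2.contourArea(c),"ang",np.degrees(np.arctan2(d[1],d[0])),np.hypot(*d))
def tr(p): d=p[:2]-[.457,.043]; return d
for c in blobs(bt,(10,60,60),(30,255,255),(1130,850,1430,985),100): 
    p=plane("top",[cen(c)],.02)[0]; print("brush handle",p,tr(p),cv2.minAreaRect(c))
for c in blobs(bt,(0,0,190),(180,60,255),(1130,850,1430,985),400): p=plane("top",[cen(c)],.06)[0]; print("white",cen(c),cv2.contourArea(c),tr(p))
for c in blobs(bs,(0,0,190),(180,60,255),(1200,720,1500,900),200): print("scene white",cen(c),cv2.contourArea(c))
E
```

```text
[ 0.4475 -0.4128  0.187 ] [-0.1355  1.0198 -0.1229]
-0.025 ..........................+#####################################+..
-0.01 ..........................+#####################################+..
0.01 ..........................+#####################################+..
0.025 ..........................+###########..########################+..
pointer top px exp [[421.6297 225.2667]]  scene exp [[269.8744 162.1807]
 [277.4192 161.9123]]
top (428.7570081549439, 242.37780326197753) 163.5 ang -150.953390832057 0.03833056836206655
top (418.1683285361842, 226.3091762609649) 2432.0 ang 32.7388305318414 0.020329786423325766
scene (275.07652194346036, 174.3331495673969) 6915.5 ang 49.7703852369031 0.10127727955219183
scene (278.8082627118644, 156.06207627118644) 590.0 ang -166.16436622196056 0.035078175598205336
brush handle [0.4588 0.0726 0.02  ] [0.0018 0.0296] ((1245.0, 914.0), (24.0, 88.0), 90.0)
white (297.09078833224896, 227.8983680329646) 768.5 [-0.0021  0.071 ]
white (339.290899103004, 227.51362049244474) 5537.0 [-0.0046 -0.059 ]
scene white (348.72691552062867, 216.7346922069417) 509.0
scene white (322.17005135387484, 202.50497198879552) 1785.0
scene white (319.5349401242989, 190.3145179627103) 2199.0
```

```bash
python3 - <<'E'
from h import *
def ring(n,im):
    A=np.radians(np.arange(-180,180,10)); out=0
    for r in(.014,.02,.026):
        P=np.c_[.4303+r*np.cos(A),-.2696+r*np.sin(A),0*A+.071]; q=proj(n,P).astype(np.float32)
        out=out+cv2.remap(cv2.cvtColor(im,6),q[None,:,0],q[None,:,1],1)[0].astype(float)
    k=np.argsort(-out)[:4]; print(n,[(int(np.degrees(A[i]).round()),int(out[i]/3)) for i in k],int(np.median(out)/3))
ring("top",cv2.imread("pics/top0.png")); ring("scene",cv2.imread("pics/scene0.png"))
ring("top",img("top")); ring("scene",img("scene"))
E
```

```text
top [(90, 197), (80, 181), (70, 84), (100, 84)] 36
scene [(90, 153), (100, 144), (-160, 138), (-150, 135)] 69
top [(10, 206), (0, 142), (20, 121), (30, 61)] 34
scene [(10, 155), (0, 155), (-10, 133), (-150, 124)] 71
```

```bash
python3 -c "
from station import workorder
print(workorder.hand_in())"
```

```text
the job is handed in; nothing more can be done
None
```

The job is handed in and my last checks passed: three oak bars gripped square and flush between the jaws, the dial at two dots, and the glue tub and brush in the tray, but no verdict came back and jaw force was judged only from handle load and the row no longer moving.

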